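# Set up the espresso corner for the first shot

## Robot

A 6-joint arm with a two-finger parallel gripper is mounted at the origin on a cart in front of the work surface, level with it; the furniture and walls round the work are solid. World frame = base frame: x ahead of the robot, y to its left, z up, the work surface at z = 0. Lengths are in mm, angles in rad, forces in N, time in s.
With the tool pointing down it reaches from about 300 to 825 mm from the base axis. Payload 5.4 kg.
Tool frame: the origin (TCP) lies on the centre line of the jaws, within the pads' length; the fingertips stand 19 mm ahead of it and the grasp point (between the pads) is the TCP; z points along the fingers, x is the direction in which the jaws open and shut, and the axes are right-handed (so a half turn about z gives the same grasp; the last joint's range is limited). The gripper opens to 92 mm and grips with 3 to 60 N. Pads are 20 mm wide; open, the fingers measure 128 mm over their backs; the gripper's body (75 mm by 189 mm) begins 69 mm behind the grasp point.
Start: joints at [-1.32, 0.158, 1.597, -0, 1.386, -0.21], TCP at [255.657, -515.02, 233.601] pointing down, gripper open.
Joint ranges: [-2.91, 2.91], [-0.94, 2.29], [0.18, 2.7], [-1.29, 4.43], [0.17, 2.64], [-3, 3]. Speed limits (rad/s): [2.57, 2.57, 3.14, 3.14, 3.14, 3.14].

## Interface

Orientations are given as a unit quaternion [x, y, z, w].
In Python, from cell import ctrl gives the robot as it stands. The module is installed in compiled form; this text tells all that it offers.
- The arm moves only by the tool apply_moves, never from a script. Its argument "deltas" is a list of rows, each a list of 7 numbers: the shift along the tool's x, y, z in cm, then the turn, a rotation vector about the tool's x, y, z in rad, then the closure, from 0 (fully open) to 1 (shut). A call has 1 to 12 rows; each row shifts and turns the commanded pose from where the row before left it, along the tool's axes as they then stand; what a row does not reach is not made up. A row lasts 1/12 s, in which the tool goes at most 41.7 mm and 7.16 degrees, less where a joint would pass 70% of its speed; a pose out of reach is approached as far as the arm can. A call with a gripper value outside its range is refused whole. The fingers move at their own pace and stop on an object; "squeeze" is the grip in N (left out, the last holds). Time passes only in rows, so rows that do not move let the fingers close. It gives the time, the measured TCP pose, the force and the opening at its end, in the units of the state.
- ctrl.sense(): the state, without advancing time (a new reading comes with each control period).
- ctrl.snapshot(name): name is "scene" or "top" or "wrist"; returns a dict with "pixels" (420x560x3 uint8, red, green, blue), "mtx" (3x3 intrinsics, pixels), "rvec" (rotation vector, rad) and "tvec" (3), from world to camera coordinates, as OpenCV has them. Camera axes: x right, y down, z forward; pixel columns grow to the right and rows downward; lengths in mm; the calibration is good to about 2 mm. A picture is of the moment at which its call begins. There is no depth.
- ctrl.hand_in(): hands the job in, once; it reports no verdict.
Trained networks look in a picture, given as the dict that the camera call returned (one of the last four; its "shot" number tells which), for a name from the list of things; names that differ only in an ending like _2 or _b are one class to them, and where a whole thing is asked for, a point or a joint stands for the part that bears it (a point fixed in the world has none). Each returns a list of dicts, best first, with "conf" (0 to 1); they miss things now and then, are a little off and sometimes report something else, mostly with a low value. They report only what shows in the picture. A call takes as long as a camera call. They do not tell look-alikes from the thing itself.
- ctrl.recognise(picture, query): "pixel" ([column, row] in pixels, amid what is visible of it).
- ctrl.trace(picture, query): "region" (420x560 bool, what is visible of it) and "pixel" ([column, row] in pixels, amid what is visible of it).
The state is a dict: "time": time; "qpos": joint angles; "joint_velocities": joint speeds; "joint_torque": joint torques, N m; "tcp_pos": TCP position; "ee_rot": TCP orientation; "contact_force": force on the tool from outside, world axes, zero at the start; "ft_torque": the same for the moment, N m; "opening": finger opening in mm.
Only numpy, scipy, OpenCV 4.12 (cv2) and the standard library are available. Lean on these libraries where they do the work, as an engineer would, in place of code of your own. Each camera call takes 0.05 s, during which the arm holds its last target.

## Task

Get the espresso corner ready: of the things lying about, stand the tamper with the beech handle in the beech dock and the black leveller in the black dock, each right down in its recess. Seat the copper dosing ring on the portafilter's basket, and then slide the portafilter, ring and all, in under the grinder's chute until its basket rests flat in the cradle there, handle straight out to the front. Leave the wooden stamp and the small glass jar where they stand.

Things in the scene. Friction and masses are not known exactly. Their poses are not given: they have to be found in the camera images.
- tamper_mid (a point): Tamper, 86 mm tall, upright: steel base 53 mm across and 14 mm high, a 20 mm waist, then a pale beech handle. The point is on its axis, half-way up (43 mm above the underside), z up. The handle is 36 mm across (its widest) from 10 to 32 mm above the point; grip it there from any side.
- leveller_mid (a point): Leveller, low black turned tool with a grey spot on top, 46 mm tall: base 53 mm across and 16 mm high, above it a knurled barrel 45 mm across. The point is on its axis, half-way up (23 mm above the underside), z up. Grip the barrel, 0 to 20 mm above the point.
- ring_mid (a point): Copper dosing ring, 26 mm high, open inside. Upper 19 mm: collar 65 mm across; grip it outside (its middle is 4 mm above the point). Lower 7 mm: spigot tapering from 46 to 40 mm at the foot, on which it stands; this drops into the basket (54 mm inside) until the collar rests on the basket's rim. The point is on its axis, 13 mm above the spigot's foot, z up.
- portafilter_basket (a point): Portafilter, 0.28 kg: open steel basket, 64 mm across, 36 mm high, flat below, with 4 mm lugs at both sides. The point is on its axis, 18 mm above the underside, z up. The level dark wooden handle, 24 mm wide, reaches along -x, 60 to 160 mm from the point, its centre line 6 mm above it. It balances 16 mm from the point. Ring seated: ring's point 24 mm and ring's top 37 mm above this one.
- cradle (a point): Cradle of the white coffee grinder (fixed, brown hopper). The point is the centre of its steel floor, 70 mm above the counter, right below the black chute; z up, x into the machine, open to -x. Lips round it: 4 mm high 41 mm in front, 5 mm high at the sides; a basket has 6 mm of play each way. Chute 79 mm above the floor; head above it reaches 30 mm, foot plate (20 mm high) 35 mm in front of the point.
- beech_dock: Beech dock: fixed round pale wooden holder, 83 mm across and 18 mm high, with a cork-floored round recess 63 to 65 mm across and 10 mm deep in its top. Origin at the centre of its underside, z up; the recess floor is 8 mm above the origin.
- black_dock: Black dock: fixed round black rubber holder of the same shape: 83 mm across, 18 mm high, recess 63 to 65 mm across and 10 mm deep. Origin at the centre of its underside, z up; the recess floor is 8 mm above the origin.
- stamp: Bystander: turned orange-brown wooden stamp, 28 mm across, 62 mm high, origin at the centre of its underside. To be left alone.
- small_jar: Bystander: small clip-top glass jar with pebbles, 72 mm across its clips, 85 mm high, origin at the centre of its underside. To be left alone.
Things that resemble listed ones, but are neither listed nor needed, are in the scene too. What is shaped like the part that bears tamper_mid but blue is not meant.

How it is judged (in metres and radians):
On the way:
1. the dosing ring sits on the portafilter before the portafilter goes under the chute (horizontal distance between ring_mid and portafilter_basket below 0.009 m and z of ring_mid in the frame of portafilter_basket between 0.02 and 0.028 m and horizontal distance between portafilter_basket and cradle above 0.06 m), for 0.2 s.
At the end, for the whole second after the job is handed in: Tamper in beech dock, leveller in black dock: upright on the recess floor, within 10 mm of the dock's centre. Ring level on the basket's rim, within 9 mm of its axis. Portafilter flat on the cradle, within 12 mm of its centre, handle within 15 degrees of straight out. Heights within 4 mm (horizontal distance between tamper_mid and beech_dock below 0.01 m and z of tamper_mid in the frame of beech_dock between 0.047 and 0.055 m and angle between each of tamper_mid, leveller_mid's own z axis and vertical below 0.12 rad and horizontal distance between leveller_mid and black_dock below 0.01 m and z of leveller_mid in the frame of black_dock between 0.027 and 0.035 m and horizontal distance between ring_mid and portafilter_basket below 0.009 m and z of ring_mid in the frame of portafilter_basket between 0.02 and 0.028 m and angle between the z axis of ring_mid and the z axis of portafilter_basket, either way round below 0.1 rad and horizontal distance between portafilter_basket and cradle below 0.012 m and z of portafilter_basket in the frame of cradle between 0.014 and 0.022 m and angle between portafilter_basket's own z axis and vertical below 0.08 rad and angle between the x axis of portafilter_basket and the x axis of cradle, either way round below 0.26 rad); the robot touches nothing.
It fails at once if the wooden stamp is pushed more than 30 mm or tipped over (distance of stamp from where it was at the start of the episode above 0.03 m or angle between stamp's own z axis and vertical above 0.5 rad).
It fails at once if the small glass jar is pushed more than 30 mm or tipped over (distance of small_jar from where it was at the start of the episode above 0.03 m or angle between small_jar's own z axis and vertical above 0.5 rad).
It also fails if it takes over 93 s, if anything falls off the work surface, if the arm or the gripper's body presses on something with over 40 N, if the wrist force passes 120 N, or if a joint passes its speed limit or range.

## Working session

There is one attempt and no reset: what is moved stays moved. The work goes in short steps, Python scripts to look and compute and a tool call to move; the robot and the scene stay as the last step left them, time stands still between calls to the robot, and variables do not carry over. Pictures are saved under pics/ and viewed, and the job is handed in when it is done.

Besides the shell and the picture viewer there is one more tool, called after ">>>" as a command line: name --pt "numbers of a row" for each row, then --argument value for the rest. apply_moves: Moves the arm, as the interface text tells. Its arguments: {"type":"object","properties":{"deltas":{"type":"array"},"squeeze":{"type":"number"}},"required":["deltas"]}

```bash
mkdir -p pics; ls
cat > h.py <<'E'
import numpy as np,cv2,json
from cell import ctrl
from scipy.spatial.transform import Rotation as R
def save(s,n): cv2.imwrite('pics/'+n+'.png',cv2.cvtColor(s['pixels'],cv2.COLOR_RGB2BGR))
def ray(s,px):
    Rm=cv2.Rodrigues(np.array(s['rvec'],float))[0]; t=np.array(s['tvec'],float).ravel()
    u=cv2.undistortPoints(np.array([[px]],float),np.array(s['mtx'],float),None)[0,0]
    return -Rm.T@t, Rm.T@np.array([u[0],u[1],1.])
def atz(s,px,z):
    o,d=ray(s,px); return o+d*(z-o[2])/d[2]
def proj(s,P):
    return cv2.projectPoints(np.array(P,float).reshape(-1,1,3),np.array(s['rvec'],float),np.array(s['tvec'],float),np.array(s['mtx'],float),None)[0].reshape(-1,2)
E
python3 - <<'E'
from h import *
st=ctrl.sense(); print(st)
for n in ['scene','top','wrist']:
    s=ctrl.snapshot(n); save(s,n+'0')
    o,d=ray(s,[280,210]); print(n,o.round(),d.round(2))
    if n!='wrist':
        for q in ['tamper_mid','leveller_mid','ring_mid','portafilter_basket','cradle','beech_dock','black_dock','stamp','small_jar']:
            print(n,q,[(np.round(r['pixel']).tolist(),round(r['conf'],2)) for r in ctrl.recognise(s,q)])
E
```

```text
pics
{'time': 0.0, 'qpos': array([-1.32009458e+00,  1.59034957e-01,  1.59822620e+00, -2.63774407e-05,
        1.38619392e+00, -2.10114834e-01]), 'joint_velocities': array([-2.85706865e-04, -1.49769102e-03, -1.87908902e-03, -8.24874542e-04,
        5.26738663e-04,  7.59845437e-05]), 'joint_torque': array([-1.68808733e-04, -3.85578167e+01, -3.22103727e+01,  6.99671404e-02,
        3.81097477e-02, -1.48767199e-04]), 'tcp_pos': array([ 255.50706267, -514.45272902,  232.62982637]), 'ee_rot': array([ 8.49906691e-01, -5.26932395e-01, -6.80672648e-04, -6.35621479e-04]), 'contact_force': array([-0.02072708, -0.4564893 , -0.52704072]), 'ft_torque': array([ 0.00195564, -0.03908983, -0.00316119]), 'opening': 91.77818968354471}
scene [ 27. 882. 656.] [ 0.5  -0.63 -0.6 ]
scene tamper_mid [([346.0, 225.0], 0.8)]
scene leveller_mid [([337.0, 272.0], 0.79)]
scene ring_mid [([278.0, 271.0], 0.69)]
scene portafilter_basket [([340.0, 191.0], 0.84), ([346.0, 227.0], 0.25)]
scene cradle [([234.0, 129.0], 0.96)]
scene beech_dock [([284.0, 240.0], 0.84)]
scene black_dock [([292.0, 210.0], 0.74)]
scene stamp [([250.0, 211.0], 0.6)]
scene small_jar [([227.0, 252.0], 0.6)]
top [ 307.  296. 1531.] [ 0.13  0.02 -0.99]
top tamper_mid [([184.0, 273.0], 0.79), ([336.0, 255.0], 0.77)]
top leveller_mid [([289.0, 275.0], 0.63)]
top ring_mid [([250.0, 239.0], 0.75), ([332.0, 201.0], 0.19)]
top portafilter_basket [([389.0, 223.0], 0.95), ([288.0, 274.0], 0.22)]
top cradle [([359.0, 135.0], 0.6)]
top beech_dock [([293.0, 223.0], 0.68), ([335.0, 257.0], 0.61)]
top black_dock [([331.0, 204.0], 0.64), ([357.0, 134.0], 0.19)]
top stamp [([296.0, 177.0], 0.44)]
top small_jar [([242.0, 202.0], 0.83)]
wrist [ 316. -486.  385.] [-0.22 -0.11 -0.97]
```

Run:
```python
import cv2
for n,c in [('scene0',(90,330,170,450)),('top0',(90,330,150,470))]:
    im=cv2.imread(f'pics/{n}.png')[c[0]:c[1],c[2]:c[3]]
    im=cv2.resize(im,None,fx=2.5,fy=2.5,interpolation=cv2.INTER_CUBIC); cv2.imwrite(f'pics/{n}_c.png',im)
```

```text
(no output)
```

View pics/scene0_c.png

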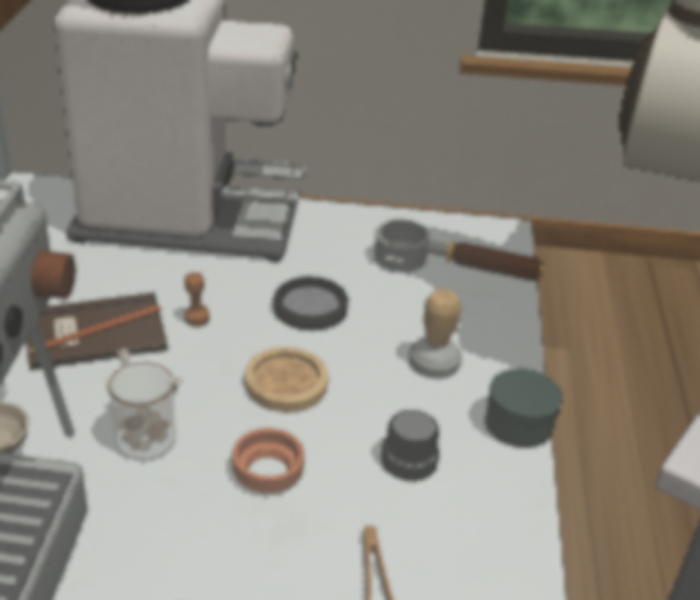

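View pics/top0_c.png

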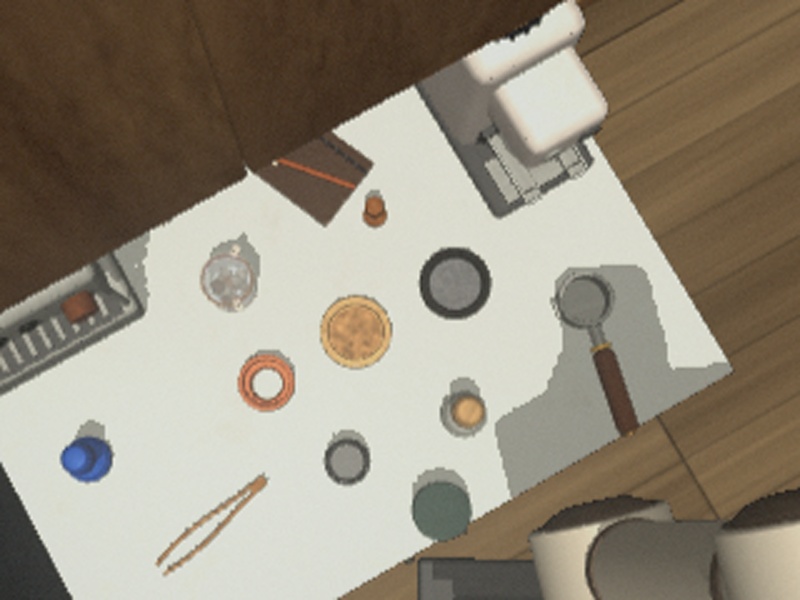

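View pics/wrist0.png

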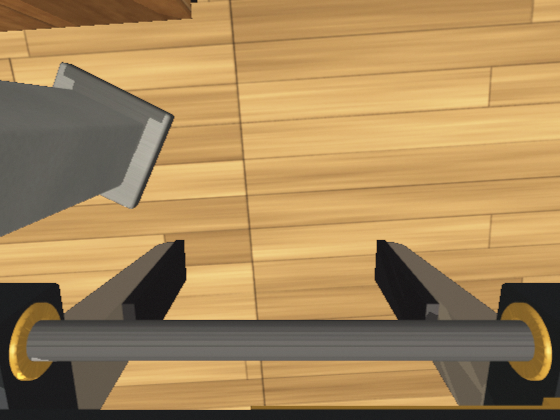

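View pics/top0.png

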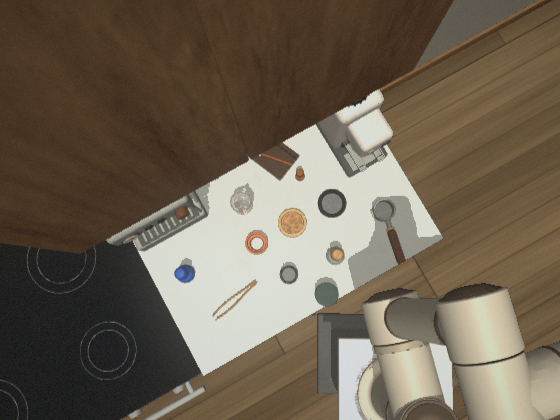

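Run:
```python
from h import *
top=ctrl.snapshot('top'); sc=ctrl.snapshot('scene')
# plane heights approx
for q,px,z in [('tamper',(336,255),75),('blue',(184,273),75),('lev',(289,274),46),('ring',(257,243),26),('pf',(384,210),36),('pfend',(401,261),24),('beech',(293,223),18),('black',(332,203),18),('stamp',(299,176),40),('jar',(242,202),40),('green',(327,293),50),('crad',(359,158),70)]:
    print(q,atz(top,px,z).round(),proj(sc,[atz(top,px,z)]).round())
for q in ['tamper_mid','leveller_mid','ring_mid','portafilter_basket','beech_dock','black_dock','stamp','small_jar']:
    for n,s in (('top',top),('scene',sc)):
        for r in ctrl.trace(s,q):
            m=r['region'];v,u=np.nonzero(m)
            print(q,n,round(r['conf'],2),np.round(r['pixel'],1),m.sum(),u.min(),u.max(),v.min(),v.max())
```

```text
tamper [380. 172.  75.] [[347. 212.]]
blue [327. 589.  75.] [[246. 337.]]
lev [327. 301.  46.] [[335. 259.]]
ring [415. 393.  26.] [[278. 270.]]
pf [512.  32.  36.] [[331. 183.]]
pfend [368. -17.  24.] [[384. 198.]]
beech [474. 291.  18.] [[286. 238.]]
black [533. 178.  18.] [[294. 208.]]
stamp [607. 275.  40.] [[250. 207.]]
jar [530. 437.  40.] [[226. 253.]]
green [276. 195.  50.] [[380. 243.]]
crad [655. 106.  70.] [[277. 166.]]
tamper_mid top 0.87 [184.9 274.9] 253 175 193 266 282
tamper_mid top 0.59 [336.2 256.9] 271 326 344 247 264
tamper_mid scene 0.91 [345.4 227. ] 557 333 354 206 241
tamper_mid scene 0.78 [241.9 358.6] 1103 228 257 331 379
leveller_mid top 0.75 [287.3 274.3] 248 280 297 266 283
leveller_mid top 0.63 [388.2 222.4] 758 372 403 200 263
leveller_mid scene 0.85 [336.2 271.3] 551 322 344 254 282
leveller_mid scene 0.71 [232.  129.1] 10188 191 291 41 194
ring_mid top 0.84 [254.7 239.8] 294 245 267 232 254
ring_mid scene 0.75 [276.8 271.3] 520 263 291 261 287
portafilter_basket top 0.95 [386.6 220.5] 726 371 403 199 263
portafilter_basket scene 0.85 [338.4 188.5] 760 320 386 178 201
portafilter_basket scene 0.2 [336.4 268.8] 526 322 344 254 281
beech_dock top 0.98 [291.3 224.5] 646 278 306 208 237
beech_dock top 0.15 [385.4 221.3] 800 371 404 199 264
beech_dock scene 0.63 [287.5 240. ] 708 268 300 229 255
black_dock top 0.76 [332. 203.] 597 318 345 190 216
black_dock scene 0.8 [291.8 213.9] 527 279 308 202 222
stamp scene 0.7 [248.9 211.2] 108 244 252 200 219
small_jar top 0.78 [244.4 201. ] 425 230 252 190 214
small_jar scene 0.82 [227.9 251.8] 991 212 240 231 273
```

```bash
cat >> h.py <<'E'
def Rt(psi,tilt=0.,taxis=None):
    "tool down with tool x at heading psi (rad)"
    x=np.array([np.cos(psi),np.sin(psi),0]); z=np.array([0,0,-1.]); y=np.cross(z,x)
    M=np.stack([x,y,z],1)
    if tilt: M=R.from_rotvec(np.array(taxis,float)*tilt).as_matrix()@M
    return M
def plan(wps,clo,vmax=40,wmax=0.12,start=None):
    """wps: list of (pos, Rmat, [vmax]) ; prints rows"""
    st=ctrl.sense()
    p=np.array(st['tcp_pos'],float); q=R.from_quat(st['ee_rot'])
    if start is not None: p=np.array(start[0],float); q=R.from_matrix(start[1])
    rows=[]
    for w in wps:
        tp=np.array(w[0],float); tq=R.from_matrix(w[1]); v=w[2] if len(w)>2 else vmax
        n=int(max(np.ceil(np.linalg.norm(tp-p)/v),np.ceil((q.inv()*tq).magnitude()/wmax),1))
        for i in range(n):
            k=n-i
            dp=(tp-p)/k; rv=(q.inv()*tq).as_rotvec()/k
            r=np.r_[np.round(q.inv().apply(dp)/10,2),np.round(rv,3)]
            p=p+q.apply(r[:3]*10); q=q*R.from_rotvec(r[3:])
            rows.append(r.tolist()+[clo])
    print('n',len(rows),'psi',round(np.arctan2(*R.from_quat(st['ee_rot']).as_matrix()[1::-1,0]),3))
    for i in range(0,len(rows),12): print(json.dumps(rows[i:i+12]).replace('-0.0,','0,').replace('0.0,','0,').replace(' ',''))
    return rows
E
python3 - <<'E'
from h import *
s=ctrl.snapshot('wrist'); print(s['mtx'])
psi=-1.11
plan([((320,-150,290),Rt(psi)),((430,190,310),Rt(psi))],0)
E
```

```text
[[374.74034358   0.         280.03010127]
 [  0.         374.74034358 209.27988103]
 [  0.           0.           1.        ]]
n 19 psi -1.11
[[-2.98,-2.2,-0.56,0,0,0,0],[-2.98,-2.2,-0.56,0,0,0,0],[-2.98,-2.2,-0.57,0,0,0,0],[-2.98,-2.2,-0.56,0,0,0,0],[-2.99,-2.2,-0.57,0,0,0,0],[-2.98,-2.2,-0.56,0,0,0,0],[-2.99,-2.2,-0.57,0,0,0,0],[-2.98,-2.2,-0.56,0,0,0,0],[-2.99,-2.2,-0.57,0,0,0,0],[-2.98,-2.19,-0.56,0,0,0,0],[-2.84,-2.78,-0.22,0,0,0,0],[-2.84,-2.77,-0.22,0,0,0,0]]
[[-2.84,-2.78,-0.22,0,0,0,0],[-2.84,-2.77,-0.22,0,0,0,0],[-2.84,-2.78,-0.22,0,0,0,0],[-2.84,-2.77,-0.23,0,0,0,0],[-2.84,-2.78,-0.22,0,0,0,0],[-2.84,-2.77,-0.23,0,0,0,0],[-2.84,-2.78,-0.22,0,0,0,0]]
```

>>> apply_moves --pt "-3 -2.2 -0.6 0 0 0 0" --pt "-3 -2.2 -0.6 0 0 0 0" --pt "-3 -2.2 -0.6 0 0 0 0" --pt "-3 -2.2 -0.6 0 0 0 0" --pt "-3 -2.2 -0.6 0 0 0 0" --pt "-3 -2.2 -0.6 0 0 0 0" --pt "-3 -2.2 -0.6 0 0 0 0" --pt "-3 -2.2 -0.6 0 0 0 0" --pt "-3 -2.2 -0.6 0 0 0 0" --pt "-3 -2.2 -0.6 0 0 0 0" --pt "-2.8 -2.8 -0.2 0 0 0 0" --pt "-2.8 -2.8 -0.2 0 0 0 0"

```text
time: 3.0
tcp_pos: [344.7, -71.9, 298.4]
ee_rot: [0.85, -0.527, 0.001, -0.0]
contact_force: [-0.9, -0.7, 0.2]
opening: 91.7
```

>>> apply_moves --pt "-2.8 -2.8 -0.2 0 0 0 0" --pt "-2.8 -2.8 -0.2 0 0 0 0" --pt "-2.8 -2.8 -0.2 0 0 0 0" --pt "-2.8 -2.8 -0.2 0 0 0 0" --pt "-2.8 -2.8 -0.2 0 0 0 0" --pt "-2.8 -2.8 -0.2 0 0 0 0" --pt "-2.8 -2.8 -0.2 0 0 0 0" --pt "0 0 0 0 0 0 0"

```text
time: 3.67
tcp_pos: [433.4, 194.7, 311.2]
ee_rot: [0.852, -0.524, -0.001, -0.001]
contact_force: [-0.5, -0.1, -0.1]
opening: 91.9
```

Run:
```python
from h import *
s=ctrl.snapshot('wrist'); save(s,'w1'); st=ctrl.sense(); print(st['time'],st['tcp_pos'],st['qpos'])
np.savez('w1.npz',**s)
for q in ['tamper_mid','leveller_mid','ring_mid','portafilter_basket','cradle','beech_dock','black_dock','stamp','small_jar']:
    for r in ctrl.trace(s,q):
        v,u=np.nonzero(r['region']); print(q,round(r['conf'],2),np.round(r['pixel']),u.min(),u.max(),v.min(),v.max())
```

```text
3.7167 [432.95097363 191.95688011 311.17277416] [ 1.61142835e-01 -1.52900122e-01  1.75694491e+00  3.45267666e-04
  1.53866756e+00  1.26580254e+00]
tamper_mid 0.86 [281. 224.] 261 302 198 249
leveller_mid 0.96 [164. 212.] 138 188 189 235
ring_mid 0.96 [112. 113.] 87 148 80 138
portafilter_basket 0.72 [430. 182.] 405 467 150 258
cradle 0.63 [223. 102.] 186 257 65 139
cradle 0.61 [463.  27.] 402 559 0 61
beech_dock 0.89 [221. 101.] 185 257 65 139
black_dock 0.78 [334. 100.] 297 369 65 139
small_jar 0.85 [115.  10.] 69 148 0 27
```

View pics/w1.png

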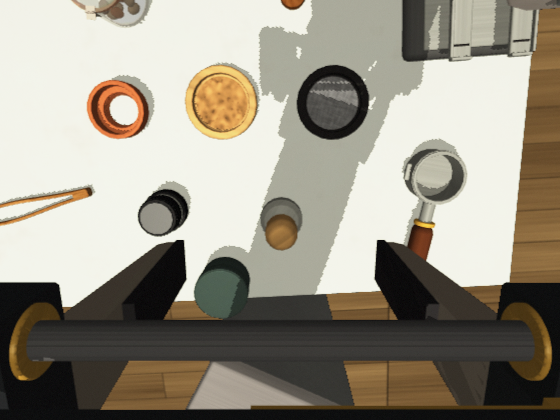

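Run:
```python
import cv2
im=cv2.imread('pics/w1.png')
a=cv2.resize(im[60:260,80:320],None,fx=3.3,fy=3,interpolation=cv2.INTER_CUBIC)
cv2.imwrite('pics/w1a.png',cv2.resize(im[60:260,70:310],(720,600),interpolation=cv2.INTER_CUBIC))
cv2.imwrite('pics/w1b.png',cv2.resize(im[0:270,290:560],(600,600),interpolation=cv2.INTER_CUBIC))
```

```text
(no output)
```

View pics/w1a.png

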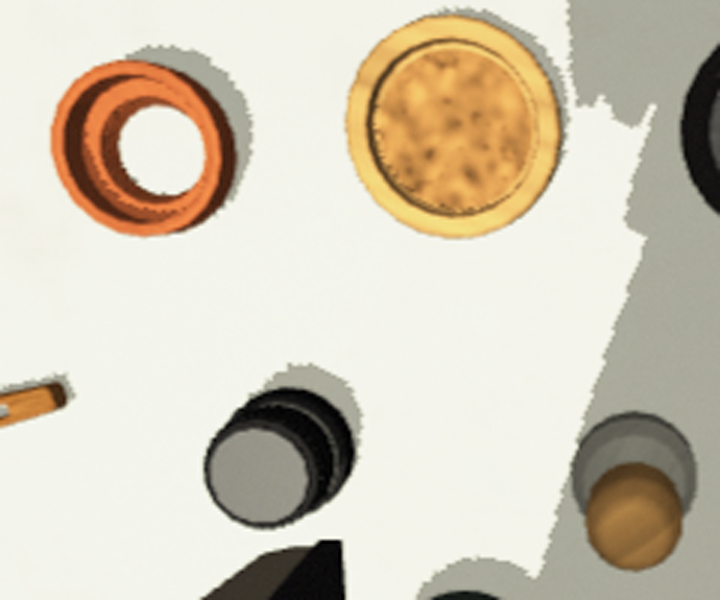

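View pics/w1b.png

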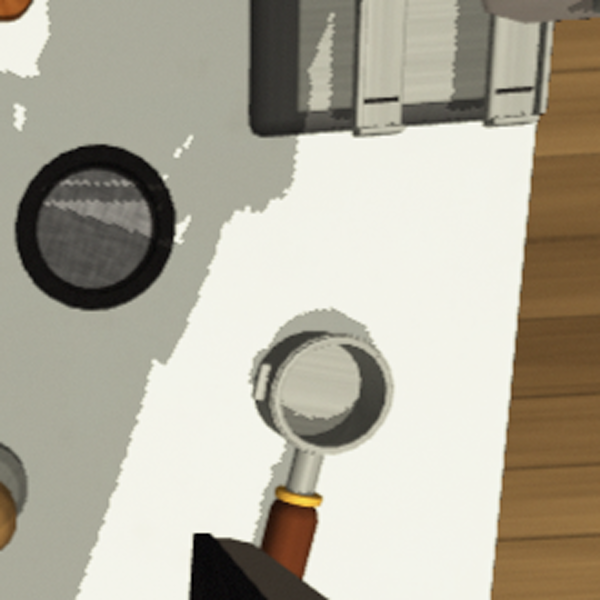

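```bash
cat >> h.py <<'E'
from scipy.optimize import minimize
SH={'leveller_mid':[(26.5,0,16),(22.5,16,46)],'tamper_mid':[(26.5,0,14),(10,14,50),(18,53,75),(15,75,84)],'ring_mid':[(32.5,7,26),(23,5,7)],'beech_dock':[(41.5,0,18)],'black_dock':[(41.5,0,18)],'stamp':[(14,0,62)]}
th=np.linspace(0,2*np.pi,72)
def sil(s,shape,x,y,dz=0,F=4):
    m=np.zeros((420*F,560*F),np.uint8)
    for r,a,b in shape:
        P=[[x+r*np.cos(t),y+r*np.sin(t),z+dz] for z in (a,b) for t in th]
        h=cv2.convexHull(proj(s,P).astype(np.float32)*F+F/2)
        cv2.fillPoly(m,[np.round(h).astype(np.int32)],1)
    return m
def fit(s,region,shape,x,y,dz=0):
    F=4; reg=cv2.resize(region.astype(np.uint8),None,fx=F,fy=F,interpolation=cv2.INTER_NEAREST)
    f=lambda p:1-(lambda m:(m&reg).sum()/(m|reg).sum())(sil(s,shape,p[0],p[1],dz,F))
    r=minimize(f,[x,y],method='Nelder-Mead',options=dict(initial_simplex=[[x,y],[x+6,y],[x,y+6]],xatol=.1,fatol=1e-4))
    return r.x.round(1),round(1-r.fun,3)
E
python3 - <<'E'
from h import *
s=ctrl.snapshot('wrist'); print(ctrl.sense()['tcp_pos'])
g={'leveller_mid':(327,301),'tamper_mid':(380,172),'ring_mid':(415,393),'beech_dock':(474,291),'black_dock':(533,178)}
for q,(x,y) in g.items():
    for r in ctrl.trace(s,q):
        print(q,round(r['conf'],2),fit(s,r['region'],SH[q],x,y))
print(atz(s,(439.4,176.4),36),atz(s,(424.5,223.7),24),atz(s,(418.7,252),24))
for p in [(358,133),(405,131),(485,124),(538,122),(365,100),(398,99),(500,92),(532,90),(268,133)]:
    px=(p[0]/2.222+290,p[1]/2.222); print(np.round(px),atz(s,px,75).round(1))
E
```

```text
[433.03482497 188.63672328 311.81650806]
leveller_mid 0.95 (array([328. , 300.8]), np.float64(0.925))
tamper_mid 0.88 (array([382.6, 168.4]), np.float64(0.953))
ring_mid 0.92 (array([416.3, 394.7]), np.float64(0.744))
beech_dock 0.66 (array([476.5, 293.1]), np.float64(0.973))
beech_dock 0.48 (array([474., 291.]), np.float64(0.0))
beech_dock 0.2 (array([474., 291.]), np.float64(0.0))
black_dock 0.79 (array([533.9, 177.9]), np.float64(0.961))
[514.75066586  24.37981828  36.        ] [457.89760707   4.1121103   24.        ] [423.47185044  -8.67833287  24.        ]
[451.  60.] [614.8  92.9  75. ]
[472.  59.] [624.6  75.   75. ]
[508.  56.] [642.5  45.3  75. ]
[532.  55.] [653.4  25.1  75. ]
[454.  45.] [627.5  97.5  75. ]
[469.  45.] [634.2  84.9  75. ]
[515.  41.] [656.1  47.   75. ]
[529.  41.] [662.9  35.   75. ]
[411.  60.] [597.4 128.1  75. ]
```

Run:
```python
from h import *
print(ctrl.sense()['tcp_pos'])
plan([((328,301,130),Rt(-1.11)),((328,301,38),Rt(-1.11),32)],0)
```

```text
[432.98346415 189.18994425 311.62367854]
n 9 psi -1.11
[[-2.45,0.74,3.03,0,0,0,0],[-2.45,0.74,3.03,0,0,0,0],[-2.45,0.74,3.03,0,0,0,0],[-2.44,0.74,3.02,0,0,0,0],[-2.45,0.74,3.03,0,0,0,0],[-2.44,0.74,3.02,0,0,0,0],[0,0,3.07,0,0,0,0],[0,0,3.07,0,0,0,0],[0,0,3.06,0,0,0,0]]
```

>>> apply_moves --pt "-2.45 0.74 3 0 0 0 0" --pt "-2.45 0.74 3 0 0 0 0" --pt "-2.45 0.74 3 0 0 0 0" --pt "-2.45 0.74 3 0 0 0 0" --pt "-2.45 0.74 3 0 0 0 0" --pt "-2.45 0.74 3 0 0 0 0" --pt "0 0 2 0 0 0 0" --pt "0 0 1 0 0 0 0" --pt "0 0 0 0 0 0 0"

```text
time: 5.22
tcp_pos: [326.3, 300.4, 99.5]
ee_rot: [0.85, -0.527, -0.001, 0.002]
contact_force: [-0.1, 0.1, 0.9]
opening: 91.8
```

Run:
```python
from h import *
s=ctrl.snapshot('wrist'); save(s,'w2');print(ctrl.sense()['tcp_pos'])
for r in ctrl.trace(s,'leveller_mid'): print(round(r['conf'],2),fit(s,r['region'],SH['leveller_mid'],328,301))
print(ctrl.sense()['tcp_pos'])
plan([((328,301,38),Rt(-1.11),32)],0)
```

```text
[327.81702636 300.86144008 101.35023104]
0.68 (array([327.7, 302.3]), np.float64(0.936))
[328.94705014 301.24250239 102.58274696]
n 3 psi -1.111
[[-0.01,0.03,2.15,0,0,0,0],[-0.01,0.04,2.15,-0.001,0,0,0],[0,0.03,2.16,0,0,-0.001,0]]
```

View pics/w2.png

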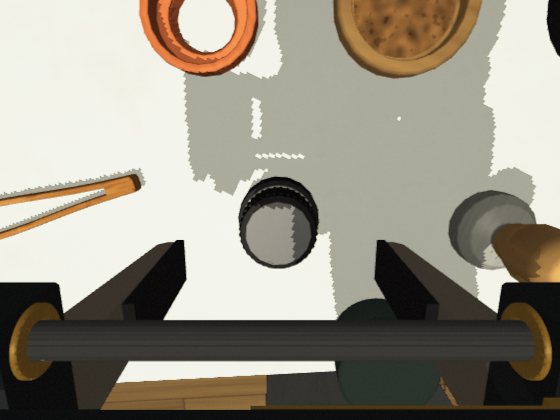

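>>> apply_moves --pt "0 0 2.2 0 0 0 0" --pt "0 0 2.2 0 0 0 0" --pt "0 0 2.1 0 0 0 0" --pt "0 0 0 0 0 0 0" --pt "0 0 0 0 0 0 1" --pt "0 0 0 0 0 0 1" --pt "0 0 0 0 0 0 1" --pt "0 0 0 0 0 0 1" --pt "0 0 0 0 0 0 1" --pt "0 0 0 0 0 0 1" --squeeze 35

```text
time: 6.15
tcp_pos: [328.3, 301.5, 37.3]
ee_rot: [0.85, -0.527, 0.0, -0.001]
contact_force: [0.0, -0.6, -0.5]
opening: 53.7
```

Run:
```python
from h import *
st=ctrl.sense();print(st['tcp_pos'],st['opening'])
p=st['tcp_pos']
plan([((p[0],p[1],p[2]+60),Rt(-1.11)),((533.9,177.9,105),Rt(-1.11))],1)
```

```text
[328.29894627 301.46855684  37.26973928] 53.714459369588646
n 9 psi -1.11
[[0,0,-3.0,-0.001,0,0,1],[0,0,-3.0,0,0,0,1],[2.89,-1.85,-0.11,0,0,0,1],[2.89,-1.85,-0.11,0,0,0,1],[2.89,-1.85,-0.11,0,0,0,1],[2.89,-1.84,-0.11,0,0,0,1],[2.88,-1.85,-0.11,0,0,0,1],[2.89,-1.84,-0.11,0,0,0,1],[2.88,-1.85,-0.11,0,0,0,1]]
```

>>> apply_moves --pt "0 0 0 0 0 0 1" --pt "0 0 0 0 0 0 1" --pt "0 0 0 0 0 0 1"

```text
time: 6.4
tcp_pos: [328.0, 301.4, 36.9]
ee_rot: [0.85, -0.527, 0.0, -0.0]
contact_force: [-0.8, -0.7, 3.4]
opening: 44.6
```

>>> apply_moves --pt "0 0 -3 0 0 0 1" --pt "0 0 -3 0 0 0 1" --pt "2.89 -1.85 -0.1 0 0 0 1" --pt "2.89 -1.85 -0.1 0 0 0 1" --pt "2.89 -1.85 -0.1 0 0 0 1" --pt "2.89 -1.85 -0.1 0 0 0 1" --pt "2.89 -1.85 -0.1 0 0 0 1" --pt "2.89 -1.85 -0.1 0 0 0 1" --pt "2.89 -1.85 -0.1 0 0 0 1" --pt "0 0 0 0 0 0 1" --pt "0 0 0 0 0 0 1"

```text
time: 7.32
tcp_pos: [534.5, 176.5, 103.0]
ee_rot: [0.849, -0.528, -0.0, 0.0]
contact_force: [-0.8, -0.2, -1.8]
opening: 44.3
```

Run:
```python
from h import *
s=ctrl.snapshot('wrist'); save(s,'w3');print(ctrl.sense()['tcp_pos'],ctrl.sense()['opening'])
for r in ctrl.trace(s,'black_dock')[:1]: print(round(r['conf'],2),fit(s,r['region'],SH['black_dock'],534,178))
```

```text
[533.10971396 177.30559393 102.68634391] 44.429811995812294
0.57 (array([534.2, 178.1]), np.float64(0.466))
```

View pics/w3.png

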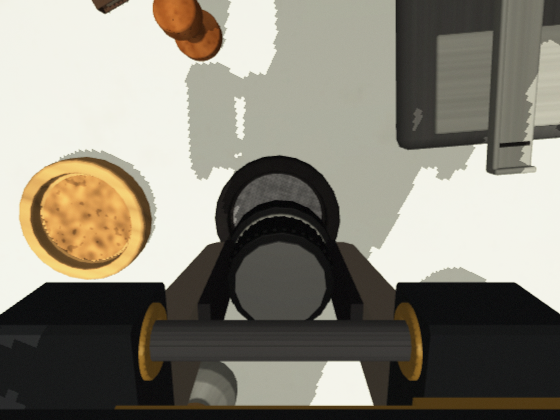

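>>> apply_moves --pt "0 0 2.2 0 0 0 1" --pt "0 0 2 0 0 0 1" --pt "0 0 1 0 0 0 1" --pt "0 0 0.4 0 0 0 1" --pt "0 0 0 0 0 0 1" --pt "0 0 0 0 0 0 1"

```text
time: 7.92
tcp_pos: [533.9, 178.0, 48.3]
ee_rot: [0.85, -0.527, 0.0, -0.0]
contact_force: [0.3, -0.5, -2.3]
opening: 44.2
```

>>> apply_moves --pt "0 0 0.2 0 0 0 1" --pt "0 0 0.1 0 0 0 1" --pt "0 0 0 0 0 0 1"

```text
time: 8.17
tcp_pos: [534.1, 177.7, 45.1]
ee_rot: [0.85, -0.527, 0.0, -0.0]
contact_force: [-0.5, 0.6, -2.3]
opening: 44.7
```

>>> apply_moves --pt "0 0 0.1 0 0 0 1" --pt "0 0 0 0 0 0 1" --pt "0 0 0 0 0 0 0" --pt "0 0 0 0 0 0 0" --pt "0 0 0 0 0 0 0" --pt "0 0 -3 0 0 0 0" --pt "0 0 -4 0 0 0 0" --pt "0 0 -4 0 0 0 0" --pt "0 0 0 0 0 0 0"

```text
time: 8.92
tcp_pos: [539.3, 178.3, 162.8]
ee_rot: [0.85, -0.527, 0.006, -0.005]
contact_force: [1.0, -0.1, 1.4]
opening: 88.9
```

Run:
```python
from h import *
s=ctrl.snapshot('wrist'); save(s,'w4');st=ctrl.sense();print(st['tcp_pos'],st['opening'])
for r in ctrl.trace(s,'leveller_mid')[:1]: print(round(r['conf'],2),fit(s,r['region'],SH['leveller_mid'],534,178,8))
for r in ctrl.trace(s,'black_dock')[:1]: print(round(r['conf'],2),fit(s,r['region'],SH['black_dock'],534,178))
plan([((382.6,168.4,160),Rt(-1.11))],0)
```

```text
[537.57884189 178.01941138 159.14269948] 91.21026013749787
0.63 (array([534.4, 177. ]), np.float64(0.975))
0.7 (array([534.3, 177.9]), np.float64(0.486))
n 4 psi -1.11
[[-1.48,3.49,-0.16,0,0,0,0],[-1.47,3.49,-0.16,0,0,0,0],[-1.48,3.49,-0.16,0,0,0,0],[-1.47,3.48,-0.17,0,0,0,0]]
```

View pics/w4.png

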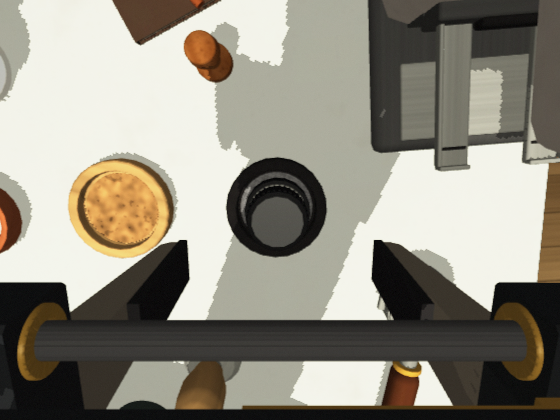

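>>> apply_moves --pt "-1.48 3.49 0 0 0 0 0" --pt "-1.48 3.49 0 0 0 0 0" --pt "-1.48 3.49 0 0 0 0 0" --pt "-1.48 3.49 0 0 0 0 0" --pt "0 0 0 0 0 0 0" --pt "0 0 0 0 0 0 0"

```text
time: 9.57
tcp_pos: [379.4, 168.4, 151.2]
ee_rot: [0.85, -0.527, -0.002, 0.001]
contact_force: [1.0, -0.1, 0.2]
opening: 91.8
```

Run:
```python
from h import *
s=ctrl.snapshot('wrist'); save(s,'w5');st=ctrl.sense();print(st['tcp_pos'],st['opening'])
for r in ctrl.trace(s,'tamper_mid')[:2]: print(round(r['conf'],2),fit(s,r['region'],SH['tamper_mid'],382,168))
plan([((382.6,168.4,64),Rt(-1.11))],0)
```

```text
[381.58246754 168.44208728 152.36174491] 91.77215033101292
n 3 psi -1.11
[[0,0.01,2.97,0,0,0,0],[0,0,2.97,0,0,0,0],[0,0.01,2.97,0,0,0,0]]
```

View pics/w5.png

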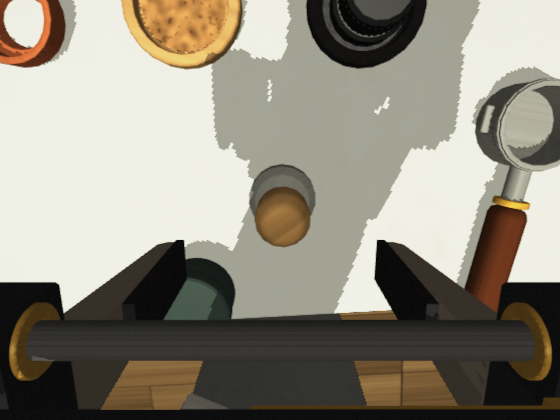

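>>> apply_moves --pt "0 0 3 0 0 0 0" --pt "0 0 3 0 0 0 0" --pt "0 0 2.9 0 0 0 0" --pt "0 0 0 0 0 0 1" --pt "0 0 0 0 0 0 1" --pt "0 0 0 0 0 0 1" --pt "0 0 0 0 0 0 1" --pt "0 0 0 0 0 0 1" --pt "0 0 0 0 0 0 1" --pt "0 0 0 0 0 0 1" --pt "0 0 0 0 0 0 1" --pt "0 0 0 0 0 0 1"

```text
time: 10.67
tcp_pos: [382.6, 168.6, 64.9]
ee_rot: [0.85, -0.527, 0.0, -0.0]
contact_force: [-0.8, -0.1, 1.3]
opening: 35.2
```

>>> apply_moves --pt "0 0 0 0 0 0 1" --pt "0 0 0 0 0 0 1"

```text
time: 10.83
tcp_pos: [382.6, 168.6, 64.9]
ee_rot: [0.85, -0.527, 0.0, -0.0]
contact_force: [-1.3, 0.3, 3.0]
opening: 35.6
```

Run:
```python
from h import *
st=ctrl.sense();print(st['tcp_pos'],st['opening'])
p=st['tcp_pos']
plan([((p[0],p[1],p[2]+50),Rt(-1.11)),((476.5,293.1,p[2]+48),Rt(-1.11))],1)
```

```text
[382.63034294 168.60599561  64.93613041] 35.643803192134904
n 6 psi -1.11
[[0,0,-2.5,0,0,0,1],[0,0,-2.5,0,0,0,1],[-1.74,-3.49,0.05,0,0,0,1],[-1.75,-3.49,0.05,0,0,0,1],[-1.74,-3.48,0.05,0,0,0,1],[-1.75,-3.49,0.05,0,0,0,1]]
```

>>> apply_moves --pt "0 0 -2.5 0 0 0 1" --pt "0 0 -2.5 0 0 0 1" --pt "-1.74 -3.49 0 0 0 0 1" --pt "-1.75 -3.49 0 0 0 0 1" --pt "-1.74 -3.49 0 0 0 0 1" --pt "-1.75 -3.49 0 0 0 0 1" --pt "0 0 0 0 0 0 1" --pt "0 0 0 0 0 0 1" --pt "0 0 0 0 0 0 1"

```text
time: 11.58
tcp_pos: [475.4, 292.7, 113.5]
ee_rot: [0.85, -0.527, -0.001, 0.001]
contact_force: [0.3, -0.1, -2.0]
opening: 35.4
```

Run:
```python
from h import *
s=ctrl.snapshot('wrist'); save(s,'w6');st=ctrl.sense();print(st['tcp_pos'],st['opening'])
plan([((476.5,293.1,73.4),Rt(-1.11),20)],1)
```

```text
[475.36728375 292.3610839  113.90361329] 35.395049806664716
n 3 psi -1.11
[[-0.01,-0.05,1.35,0.001,0,0,1],[0,-0.04,1.35,0.001,0,0,1],[-0.01,-0.05,1.35,0,0,0,1]]
```

View pics/w6.png

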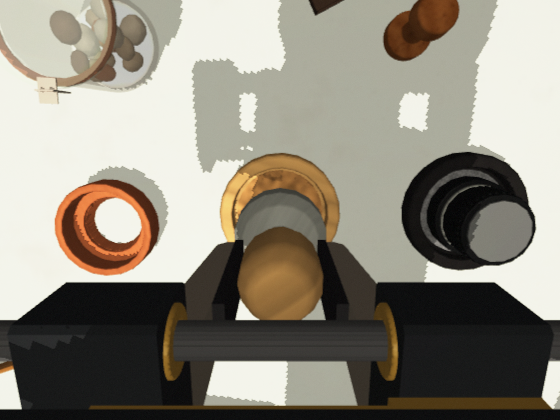

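>>> apply_moves --pt "0 0 1.5 0 0 0 1" --pt "0 -0.1 1.5 0 0 0 1" --pt "0 0 0.8 0 0 0 1" --pt "0 0 0.3 0 0 0 1" --pt "0 0 0 0 0 0 1" --pt "0 0 0 0 0 0 1"

```text
time: 12.13
tcp_pos: [477.4, 293.2, 74.2]
ee_rot: [0.85, -0.527, 0.0, -0.0]
contact_force: [-0.3, -0.8, -2.0]
opening: 35.3
```

>>> apply_moves --pt "0 0 0.15 0 0 0 1" --pt "0 0 0 0 0 0 1" --pt "0 0 0 0 0 0 0" --pt "0 0 0 0 0 0 0" --pt "0 0 0 0 0 0 0" --pt "0 0 -2 0 0 0 0" --pt "0 0 -4 0 0 0 0" --pt "0 0 -3 0 0 0 0" --pt "0 0 0 0 0 0 0"

```text
time: 12.88
tcp_pos: [481.4, 295.2, 169.5]
ee_rot: [0.85, -0.527, 0.004, -0.005]
contact_force: [0.5, -0.2, 0.8]
opening: 79.8
```

Run:
```python
from h import *
s=ctrl.snapshot('wrist'); save(s,'w7');st=ctrl.sense();print(st['tcp_pos'],st['opening'])
for r in ctrl.trace(s,'tamper_mid')[:1]: print(round(r['conf'],2),fit(s,r['region'],SH['tamper_mid'],476,293,8))
for r in ctrl.trace(s,'beech_dock')[:1]: print(round(r['conf'],2),fit(s,r['region'],SH['beech_dock'],476,293))
for r in ctrl.trace(s,'ring_mid')[:1]:
    v,u=np.nonzero(r['region']);print(u.min(),u.max(),v.min(),v.max(),np.round(r['pixel']))
    m=np.ascontiguousarray(r['region'].astype(np.uint8)); c=max(cv2.findContours(m,0,1)[0],key=cv2.contourArea); m2=cv2.drawContours(m.copy(),[c],-1,1,-1)
    print(fit(s,m2>0,SH['ring_mid'],416,394))
plan([((416,394.5,140),Rt(-1.8))],0)
```

```text
[479.98928746 294.59613022 166.34092525] 83.78400004557044
0.66 (array([478.8, 293.7]), np.float64(0.97))
0.84 (array([476.6, 293.3]), np.float64(0.479))
96 179 179 257 [130. 222.]
(array([416.4, 395.1]), np.float64(0.96))
n 6 psi -1.11
[[-1.96,0.15,0.35,0,0,0.115,0],[-1.93,0.37,0.35,0,0,0.115,0],[-1.87,0.59,0.34,0.001,0,0.115,0],[-1.79,0.81,0.35,0,0,0.115,0],[-1.69,1.01,0.34,0.001,0,0.115,0],[-1.56,1.19,0.34,0,-0.001,0.115,0]]
```

View pics/w7.png

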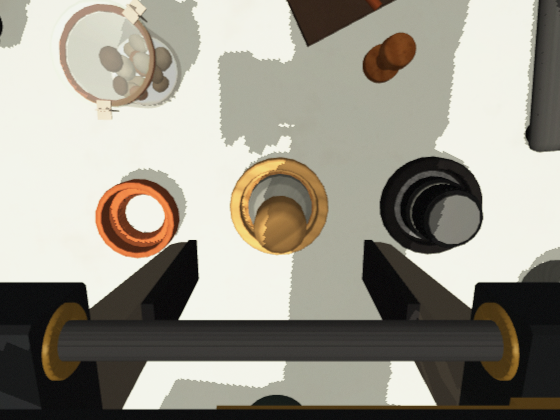

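>>> apply_moves --pt "-1.96 0.15 0.3 0 0 0.115 0" --pt "-1.93 0.37 0.3 0 0 0.115 0" --pt "-1.87 0.59 0.3 0 0 0.115 0" --pt "-1.79 0.81 0.4 0 0 0.115 0" --pt "-1.69 1.0 0.4 0 0 0.115 0" --pt "-1.56 1.2 0.4 0 0 0.115 0" --pt "0 0 0 0 0 0 0" --pt "0 0 0 0 0 0 0"

```text
time: 13.75
tcp_pos: [415.5, 394.5, 139.1]
ee_rot: [-0.623, 0.782, 0.0, -0.002]
contact_force: [-0.0, 0.2, -0.4]
opening: 92.0
```

Run:
```python
from h import *
s=ctrl.snapshot('wrist'); save(s,'w8');st=ctrl.sense();print(st['tcp_pos'],st['opening'])
for r in ctrl.trace(s,'ring_mid')[:1]:
    m=np.ascontiguousarray(r['region'].astype(np.uint8)); c=max(cv2.findContours(m,0,1)[0],key=cv2.contourArea); m2=cv2.drawContours(m.copy(),[c],-1,1,-1)
    print(fit(s,m2>0,SH['ring_mid'],416,394))
plan([((416.4,395.1,27),Rt(-1.8),36)],0)
```

```text
[416.37287267 394.07993379 139.68763954] 91.79515594494909
(array([415.9, 395.1]), np.float64(0.949))
n 4 psi -1.798
[[-0.03,0.02,2.83,0,0,0,0],[-0.03,0.02,2.83,0,0,0.001,0],[-0.03,0.01,2.83,0,-0.001,0,0],[-0.03,0.02,2.83,0.001,0,0.001,0]]
```

View pics/w8.png

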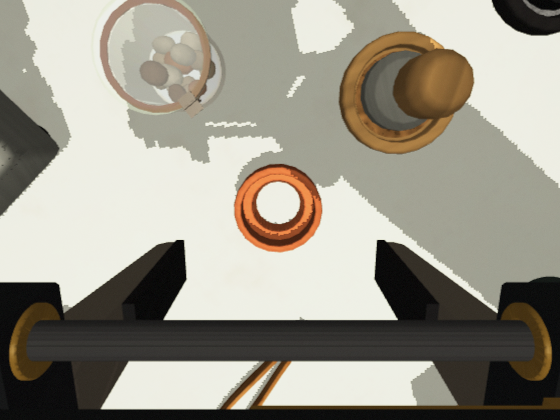

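Ring centred at (279,208) between the fingers; jar and tamper clear of the jaws.

>>> apply_moves --pt "0 0 3.5 0 0 0 0" --pt "0 0 3.5 0 0 0 0" --pt "-0.1 0 2.5 0 0 0 0" --pt "0 0 1.7 0 0 0 0" --pt "0 0 0 0 0 0 0" --pt "0 0 0 0 0 0 1" --pt "0 0 0 0 0 0 1" --pt "0 0 0 0 0 0 1" --pt "0 0 0 0 0 0 1" --pt "0 0 0 0 0 0 1" --pt "0 0 0 0 0 0 1" --pt "0 0 0 0 0 0 1" --squeeze 25

```text
time: 14.85
tcp_pos: [418.2, 396.4, 30.5]
ee_rot: [-0.622, 0.783, -0.0, 0.001]
contact_force: [-0.1, -0.7, 6.3]
opening: 63.8
```

Run:
```python
from h import *
st=ctrl.sense();print(st['tcp_pos'],st['opening'])
p=st['tcp_pos']
plan([((p[0],p[1],p[2]+110),Rt(-1.8)),((470,180,150),Rt(-1.4)),((514.8,24.4,120),Rt(-1.226))],1)
```

```text
[418.21825939 396.35076319  30.51240234] 63.84255597066027
n 14 psi -1.8
[[-0.01,-0.01,-3.67,-0.001,0.001,0,1],[0,0,-3.66,-0.001,0,0,1],[0,0,-3.67,0,0.001,0,1],[3.32,-1.66,-0.16,0,0,-0.067,1],[3.42,-1.43,-0.16,0,0,-0.067,1],[3.51,-1.2,-0.16,0,0,-0.066,1],[3.58,-0.97,-0.15,0,0,-0.067,1],[3.63,-0.73,-0.16,0,0,-0.066,1],[3.68,-0.48,-0.15,0,0,-0.067,1],[3.22,-0.35,0.6,0,0,-0.035,1],[3.23,-0.24,0.6,0,0,-0.035,1],[3.23,-0.13,0.6,0,0,-0.035,1]]
[[3.24,-0.01,0.6,0,0,-0.034,1],[3.23,0.09,0.6,0,0,-0.035,1]]
```

>>> apply_moves --pt "0 0 -2 0 0 0 1" --pt "0 0 -3.7 0 0 0 1" --pt "0 0 -3.7 0 0 0 1" --pt "0 0 -3 0 0 0 1" --pt "0 0 0 0 0 0 1"

```text
time: 15.27
tcp_pos: [420.7, 398.3, 160.7]
ee_rot: [-0.622, 0.783, -0.001, 0.006]
contact_force: [0.7, -0.0, 1.3]
opening: 63.4
```

Run:
```python
from h import *
s=ctrl.snapshot('wrist'); save(s,'w9');st=ctrl.sense();print(st['tcp_pos'],st['opening'],st['contact_force'])
plan([((470,180,160),Rt(-1.4)),((514.8,24.4,120),Rt(-1.226))],1)
```

```text
[419.33022593 397.30451815 157.22916164] 63.543209779783574 [-0.25648763 -0.22347201 -1.22366067]
n 11 psi -1.8
[[3.34,-1.64,-0.06,-0.001,0.001,-0.067,1],[3.44,-1.42,-0.05,-0.001,0.001,-0.067,1],[3.52,-1.18,-0.05,-0.001,0.001,-0.066,1],[3.6,-0.95,-0.05,-0.001,0,-0.067,1],[3.65,-0.71,-0.05,-0.001,0.001,-0.066,1],[3.69,-0.47,-0.05,-0.002,0,-0.067,1],[3.22,-0.35,0.8,0,0,-0.035,1],[3.23,-0.24,0.8,0,0,-0.035,1],[3.23,-0.13,0.8,0,0,-0.035,1],[3.24,-0.01,0.8,0,0,-0.034,1],[3.24,0.09,0.79,0,0,-0.035,1]]
```

View pics/w9.png

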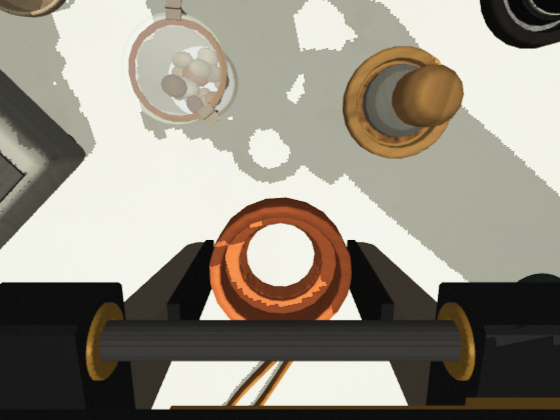

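>>> apply_moves --pt "3.34 -1.64 0 0 0 -0.067 1" --pt "3.44 -1.42 0 0 0 -0.067 1" --pt "3.52 -1.18 0 0 0 -0.067 1" --pt "3.6 -0.95 0 0 0 -0.067 1" --pt "3.65 -0.71 0 0 0 -0.067 1" --pt "3.69 -0.47 0 0 0 -0.067 1" --pt "3.23 -0.35 0.8 0 0 -0.035 1" --pt "3.23 -0.24 0.8 0 0 -0.035 1" --pt "3.23 -0.13 0.8 0 0 -0.035 1" --pt "3.23 0 0.8 0 0 -0.035 1" --pt "3.23 0.1 0.8 0 0 -0.035 1" --pt "0 0 0 0 0 0 1"

```text
time: 16.32
tcp_pos: [511.9, 18.7, 110.0]
ee_rot: [0.818, -0.575, -0.002, 0.002]
contact_force: [-0.1, 0.6, -1.0]
opening: 63.8
```

>>> apply_moves --pt "0 0 0 0 0 0 1" --pt "0 0 0 0 0 0 1" --pt "0 0 0 0 0 0 1"

```text
time: 16.57
tcp_pos: [512.1, 24.2, 112.5]
ee_rot: [0.819, -0.574, -0.001, 0.0]
contact_force: [0.6, 0.3, -1.2]
opening: 63.8
```

Run:
```python
from h import *
s=ctrl.snapshot('wrist'); save(s,'w10');st=ctrl.sense();print(st['tcp_pos'],st['opening'],st['contact_force'])
z=st['tcp_pos'][2]
for r in ctrl.trace(s,'ring_mid')[:1]:
    m=np.ascontiguousarray(r['region'].astype(np.uint8)); c=max(cv2.findContours(m,0,1)[0],key=cv2.contourArea); m2=cv2.drawContours(m.copy(),[c],-1,1,-1)
    for d in (25,28,30,32): print(d,fit(s,m2>0,SH['ring_mid'],*st['tcp_pos'][:2],z-d))
for r in ctrl.trace(s,'portafilter_basket')[:2]:
    v,u=np.nonzero(r['region']);print(r['conf'],u.min(),u.max(),v.min(),v.max())
```

```text
[512.34745748  24.2600821  112.83233314] 63.78556928587243 [-0.90812994 -0.24947598  0.03013418]
25 (array([510.8,  23.1]), np.float64(0.809))
28 (array([510.2,  22.9]), np.float64(0.838))
30 (array([510.1,  22.9]), np.float64(0.858))
32 (array([509.8,  22.8]), np.float64(0.879))
0.65 220 325 163 406
```

View pics/w10.png

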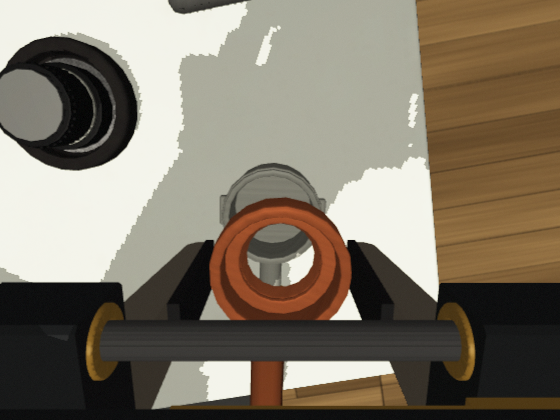

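Run:
```python
import cv2
im=cv2.imread('pics/w10.png')
cv2.imwrite('pics/w10a.png',cv2.resize(im[150:350,190:370],(720,800),interpolation=cv2.INTER_CUBIC)[:600])
```

```text
(no output)
```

View pics/w10a.png

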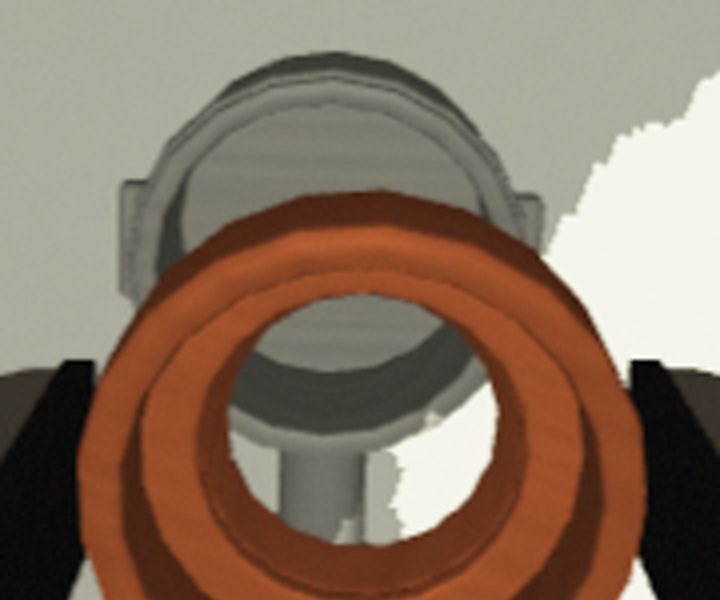

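Run:
```python
from h import *
from scipy.optimize import least_squares
s=ctrl.snapshot('wrist'); st=ctrl.sense(); p=st['tcp_pos']; print(p)
Rm=R.from_quat(st['ee_rot']).as_matrix()
def ext(c,r):
    T=np.linspace(0,2*np.pi,360); P=proj(s,np.c_[c[0]+r*np.cos(T),c[1]+r*np.sin(T),np.full(360,c[2])]); return P[:,0].min(),P[:,0].max(),P[:,1].min(),P[:,1].max()
cr=lambda x,y:(190+x/4-.4,150+y/4-.4)
# ring
L,T_=cr(80,230); Rr,_=cr(643,0)
f=lambda c:(lambda e:[e[0]-L,e[1]-Rr,e[2]-T_])(ext(c,32.5))
r=least_squares(f,[p[0],p[1],p[2]]); print('ring rim',r.x.round(1),'tool off',(Rm.T@(r.x-p)).round(1),r.cost)
for top in (80,):
    L,T_=cr(138,top); Rr,B=cr(520,450)
    f=lambda c:(lambda e:[e[0]-L,e[1]-Rr,e[2]-T_,e[3]-B])(ext([c[0],c[1],36],32))
    r2=least_squares(f,[514,24]); print('basket',r2.x.round(1),r2.fun.round(2))
# handle axis
h=[atz(s,cr(322,480),24)]; h.append(atz(s,(267,385),24)); print(h)
np.save('pf.npy',r2.x)
```

```text
[512.76045737  23.91768559 113.25257493]
ring rim [508.7  22.3 103.3] tool off [0.1 4.4 9.9] 0.0
basket [515.7  30.4] [-3.01  3.01 -2.5   3.06]
[array([477.3975087 ,  18.14766837,  24.        ]), array([389.55529132, -10.84827158,  24.        ])]
```

Run:
```python
from h import *
from scipy.optimize import least_squares
s=ctrl.snapshot('wrist'); st=ctrl.sense(); p=st['tcp_pos']; print(p)
Rm=R.from_quat(st['ee_rot']).as_matrix()
def ext(c,r):
    T=np.linspace(0,2*np.pi,360); P=proj(s,np.c_[c[0]+r*np.cos(T),c[1]+r*np.sin(T),np.full(360,c[2])]); return P[:,0].min(),P[:,0].max(),P[:,1].min(),P[:,1].max()
cr=lambda x,y:(190+x/4-.4,150+y/4-.4)
L,T_=cr(80,230); Rr,_=cr(643,0)
for zo in (-4.5,-7):
    f=lambda c:(lambda e:[e[0]-L,e[1]-Rr,e[2]-T_])(ext([c[0],c[1],p[2]+zo],c[2]))
    r=least_squares(f,[p[0],p[1],32]); print('rim',r.x.round(1),(Rm.T@(np.r_[r.x[:2],p[2]+zo]-p)).round(1))
# spigot bottom hole: crop extents 228..500, 293..545
L,T_=cr(228,293);Rr,B=cr(500,545)
for zf in (-30.5,-33):
    f=lambda c:(lambda e:[e[0]-L,e[1]-Rr,e[2]-T_,e[3]-B])(ext([c[0],c[1],p[2]+zf],c[2]))
    r=least_squares(f,[p[0],p[1],18]); print('hole',r.x.round(1),r.fun.round(2),(Rm.T@(np.r_[r.x[:2],p[2]+zf]-p)).round(1))
L,T_=cr(138,80); Rr,B=cr(520,450)
f=lambda c:(lambda e:[e[0]-L,e[1]-Rr,e[2]-T_,e[3]-B])(ext([c[0],c[1],36],c[2]))
r2=least_squares(f,[514,24,32]); print('basket',r2.x.round(1),r2.fun.round(2))
```

```text
[512.79871244  23.7754178  113.25643969]
rim [511.   23.   31.4] [0.1 1.9 4.5]
rim [510.   22.6  31.9] [0.1 3.1 7. ]
hole [510.9  22.6  17.4] [ 0.26 -0.26 -0.27  0.28] [ 0.5  2.2 30.5]
hole [510.   22.3  17.6] [ 0.26 -0.26 -0.27  0.28] [ 0.5  3.1 33. ]
basket [516.1  30.3  30.1] [-0.06  0.06  0.06 -0.06]
```

Run:
```python
from h import *
plan([((517.9,31.3,85),Rt(-1.226),10),((517.9,31.3,62),Rt(-1.226),12)],1)
```

```text
n 5 psi -1.222
[[-0.18,-0.25,0.94,0,0,0.001,1],[-0.18,-0.24,0.94,0,0,0.002,1],[-0.17,-0.25,0.95,0,0,0.001,1],[0,0,1.15,0,0,0,1],[0,0.01,1.15,0,0,0,1]]
```

>>> apply_moves --pt "-0.18 -0.25 0.9 0 0 0 1" --pt "-0.18 -0.25 0.9 0 0 0 1" --pt "-0.17 -0.25 0.9 0 0 0 1" --pt "0 0 0 0 0 0 1" --pt "0 0 0 0 0 0 1"

```text
time: 17.23
tcp_pos: [517.3, 30.9, 84.8]
ee_rot: [0.819, -0.574, -0.001, 0.001]
contact_force: [-0.1, -0.4, 0.2]
opening: 63.7
```

Run:
```python
from h import *
s=ctrl.snapshot('wrist'); save(s,'w11');st=ctrl.sense();print(st['tcp_pos'],st['opening'],st['contact_force'])
import cv2
im=cv2.imread('pics/w11.png')
cv2.imwrite('pics/w11a.png',cv2.resize(im[150:350,190:370],(720,800),interpolation=cv2.INTER_CUBIC)[:600])
```

```text
[517.76558039  30.71414145  85.48779066] 63.43066535999751 [ 0.25882551  0.16942876 -1.55654762]
```

View pics/w11a.png

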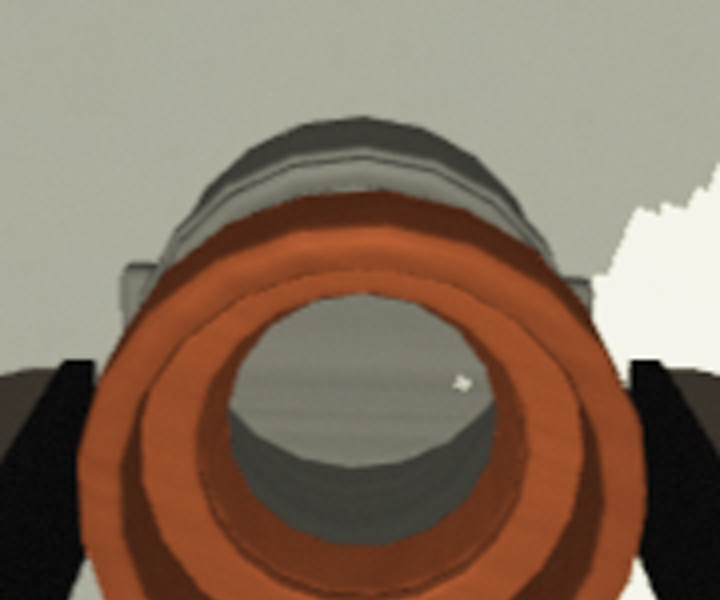

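>>> apply_moves --pt "0 0 0.9 0 0 0 1" --pt "0 0 0.8 0 0 0 1" --pt "0 0 0.5 0 0 0 1" --pt "0 0 0 0 0 0 1" --pt "0 0 0 0 0 0 1"

```text
time: 17.7
tcp_pos: [517.6, 30.6, 63.5]
ee_rot: [0.819, -0.574, -0.001, 0.0]
contact_force: [0.1, -0.2, -0.6]
opening: 63.6
```

>>> apply_moves --pt "0 0 0.2 0 0 0 1" --pt "0 0 0.15 0 0 0 1" --pt "0 0 0 0 0 0 1"

```text
time: 17.95
tcp_pos: [518.1, 30.6, 60.5]
ee_rot: [0.819, -0.574, -0.0, 0.0]
contact_force: [-0.8, -0.1, -1.3]
opening: 63.3
```

>>> apply_moves --pt "0 0 0.1 0 0 0 1" --pt "0 0 0.1 0 0 0 1" --pt "0 0 0 0 0 0 1"

```text
time: 18.2
tcp_pos: [518.5, 30.5, 59.5]
ee_rot: [0.819, -0.574, 0.0, -0.0]
contact_force: [-2.2, -0.3, 4.4]
opening: 63.7
```

Contact. Release, rise, look.

>>> apply_moves --pt "0 0 0 0 0 0 0" --pt "0 0 0 0 0 0 0" --pt "0 0 0 0 0 0 0" --pt "0 0 0 0 0 0 0" --pt "0 0 -2 0 0 0 0" --pt "0 0 -3 0 0 0 0" --pt "0 2 -3 0 0 0 0" --pt "0 1 -2 0 0 0 0" --pt "0 0 0 0 0 0 0" --pt "0 0 0 0 0 0 0"

```text
time: 19.03
tcp_pos: [490.6, 20.1, 159.6]
ee_rot: [0.819, -0.574, 0.001, -0.001]
contact_force: [-1.2, 0.3, -0.3]
opening: 91.7
```

Run:
```python
from h import *
s=ctrl.snapshot('wrist'); save(s,'w12');st=ctrl.sense();print(st['tcp_pos'],st['opening'],st['contact_force'])
for r in ctrl.trace(s,'ring_mid')[:1]:
    m=np.ascontiguousarray(r['region'].astype(np.uint8)); c=max(cv2.findContours(m,0,1)[0],key=cv2.contourArea); m2=cv2.drawContours(m.copy(),[c],-1,1,-1)
    print(fit(s,m2>0,[(32.5,7,26)],516,30,29))
```

```text
[489.87963628  20.38832543 158.17332197] 92.25479090474225 [-0.02324909 -0.2740063  -0.71847637]
(array([516.7,  29.3]), np.float64(0.979))
```

View pics/w12.png

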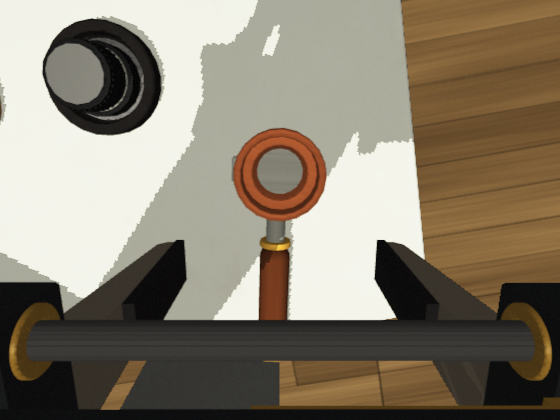

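Run:
```python
from h import *
print(ctrl.sense()['qpos'].round(2))
c=0.517; lat=np.array([-np.sin(c),np.cos(c),0]) # cradle y axis ; tilt so that tool z leans forward: rotate -Z towards +x : about -lat
# rotating about axis a by t: -Z -> ; want +x comp
M=Rt(2.09,0.4,-lat); print(M[:,2])
plan([((505,10,200),Rt(0.5)),((520,-5,200),M)],0)
```

```text
[-0.21  0.01  1.91  0.    1.22  1.02]
[ 0.33852367  0.19247954 -0.92106099]
n 29 psi -1.223
[[0.1,-0.07,-0.28,0,0,-0.115,0],[0.11,-0.06,-0.28,0,0,-0.115,0],[0.12,-0.05,-0.29,0,0,-0.115,0],[0.12,-0.03,-0.28,0,0,-0.115,0],[0.12,-0.02,-0.29,0,0,-0.115,0],[0.13,-0.01,-0.28,0,0,-0.115,0],[0.12,0.01,-0.29,0,0,-0.115,0],[0.12,0.02,-0.28,0,0,-0.115,0],[0.12,0.04,-0.29,0,0,-0.115,0],[0.12,0.05,-0.28,0,0,-0.115,0],[0.11,0.06,-0.29,0,0,-0.115,0],[0.1,0.07,-0.28,0,0,-0.115,0]]
[[0.09,0.09,-0.29,0,0,-0.114,0],[0.08,0.09,-0.28,-0.001,0.001,-0.115,0],[0.07,0.11,-0.29,0,0,-0.114,0],[0.04,0.15,0,-0.022,0.023,-0.112,0],[0.03,0.15,0,-0.022,0.023,-0.112,0],[0.01,0.15,0.01,-0.022,0.023,-0.112,0],[-0.01,0.15,0.01,-0.022,0.023,-0.112,0],[-0.02,0.15,0.01,-0.022,0.022,-0.112,0],[-0.04,0.14,0.02,-0.022,0.022,-0.112,0],[-0.06,0.14,0.02,-0.022,0.023,-0.112,0],[-0.07,0.13,0.02,-0.023,0.022,-0.112,0],[-0.09,0.12,0.02,-0.022,0.023,-0.112,0]]
[[-0.1,0.11,0.02,-0.023,0.022,-0.112,0],[-0.11,0.1,0.02,-0.022,0.023,-0.112,0],[-0.13,0.08,0.02,-0.023,0.022,-0.112,0],[-0.13,0.07,0.02,-0.022,0.023,-0.112,0],[-0.14,0.05,0.02,-0.023,0.022,-0.111,0]]
```

>>> apply_moves --pt "0 0 -0.3 0 0 -0.115 0" --pt "0 0 -0.3 0 0 -0.115 0" --pt "0 0 -0.3 0 0 -0.115 0" --pt "0 0 -0.3 0 0 -0.115 0" --pt "0 0 -0.3 0 0 -0.115 0" --pt "0 0 -0.3 0 0 -0.115 0" --pt "0 0 -0.3 0 0 -0.115 0" --pt "0 0 -0.3 0 0 -0.115 0" --pt "0 0 -0.3 0 0 -0.115 0" --pt "0 0 -0.3 0 0 -0.115 0" --pt "0 0 -0.3 0 0 -0.115 0" --pt "0 0 -0.3 0 0 -0.115 0"

```text
time: 20.13
tcp_pos: [489.2, 20.7, 192.6]
ee_rot: [0.997, 0.081, -0.002, -0.001]
contact_force: [-0.2, 0.3, 0.2]
opening: 91.9
```

>>> apply_moves --pt "0 0 -0.3 0 0 -0.115 0" --pt "0 0 -0.3 0 0 -0.115 0" --pt "0 0 0 0 0 -0.115 0" --pt "0 0.15 0 -0.022 0.023 -0.112 0" --pt "0 0.15 0 -0.022 0.023 -0.112 0" --pt "0 0.15 0 -0.022 0.023 -0.112 0" --pt "0 0.15 0 -0.022 0.023 -0.112 0" --pt "0 0.15 0 -0.022 0.023 -0.112 0" --pt "0 0.15 0 -0.022 0.023 -0.112 0" --pt "0 0.15 0 -0.022 0.023 -0.112 0" --pt "0 0.15 0 -0.022 0.023 -0.112 0" --pt "0 0.15 0 -0.022 0.023 -0.112 0"

```text
time: 21.13
tcp_pos: [499.7, 13.3, 200.0]
ee_rot: [0.717, 0.683, 0.119, 0.066]
contact_force: [0.1, -0.8, 0.5]
opening: 91.7
```

>>> apply_moves --pt "0 0.1 0 -0.022 0.023 -0.112 0" --pt "0 0.1 0 -0.022 0.023 -0.112 0" --pt "0 0.1 0 -0.022 0.023 -0.112 0" --pt "0 0.1 0 -0.022 0.023 -0.112 0" --pt "0 0.1 0 -0.022 0.023 -0.112 0" --pt "0 0 0 0 0 0 0" --pt "0 0 0 0 0 0 0" --pt "0 0 0 0 0 0 0" --pt "0 0 0 0 0 0 0"

```text
time: 21.88
tcp_pos: [504.8, 13.9, 203.2]
ee_rot: [0.491, 0.848, 0.173, 0.097]
contact_force: [-0.3, -1.1, 1.1]
opening: 91.8
```

Run:
```python
from h import *
s=ctrl.snapshot('wrist'); save(s,'w13');st=ctrl.sense();print(st['tcp_pos'],st['qpos'].round(2),R.from_quat(st['ee_rot']).as_matrix().round(2))
for q in ['cradle','portafilter_basket']:
    for r in ctrl.recognise(s,q): print(q,r['conf'],np.round(r['pixel']))
```

```text
[504.88526656  13.94183591 203.38928453] [-0.41 -0.26  2.11  0.37  1.08 -2.65] [[-0.5   0.8   0.33]
 [ 0.87  0.46  0.2 ]
 [ 0.01  0.39 -0.92]]
cradle 0.66 [259. 304.]
portafilter_basket 0.73 [303.  74.]
```

View pics/w13.png

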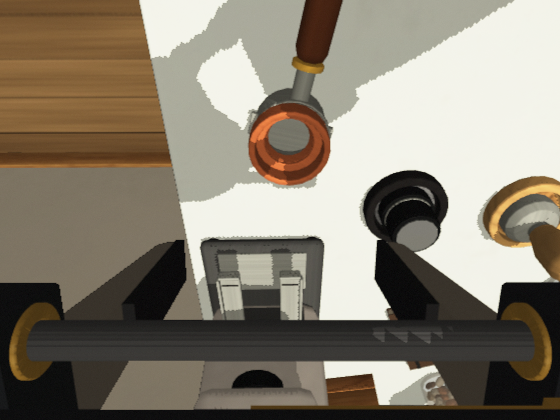

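Run:
```python
from h import *
M=R.from_quat(ctrl.sense()['ee_rot']).as_matrix()
plan([((565,40,215),M,30)],0)
```

```text
n 3 psi 2.094
[[-0.24,2.15,0.49,0,0,0,0],[-0.25,2.14,0.5,0,0,0,0],[-0.24,2.15,0.49,0,0,0,0]]
```

>>> apply_moves --pt "-0.24 2.15 0.5 0 0 0 0" --pt "-0.24 2.15 0.5 0 0 0 0" --pt "-0.24 2.15 0.5 0 0 0 0" --pt "0 0 0 0 0 0 0" --pt "0 0 0 0 0 0 0" --pt "0 0 0 0 0 0 0"

```text
time: 22.53
tcp_pos: [564.4, 40.0, 214.4]
ee_rot: [0.49, 0.849, 0.173, 0.097]
contact_force: [0.8, -0.4, -0.0]
opening: 92.0
```

Run:
```python
from h import *
s=ctrl.snapshot('wrist'); save(s,'w14');st=ctrl.sense();print(st['tcp_pos'],st['qpos'].round(2))
np.savez('w14.npz',**{k:s[k] for k in('rvec','tvec','mtx','pixels')})
im=cv2.imread('pics/w14.png'); cv2.imwrite('pics/w14a.png',cv2.resize(im[100:330,160:390],(600,600),interpolation=cv2.INTER_CUBIC))
```

```text
[564.25588338  39.86134622 214.4410504 ] [-0.31 -0.1   1.95  0.34  1.05 -2.53]
```

View pics/w14a.png

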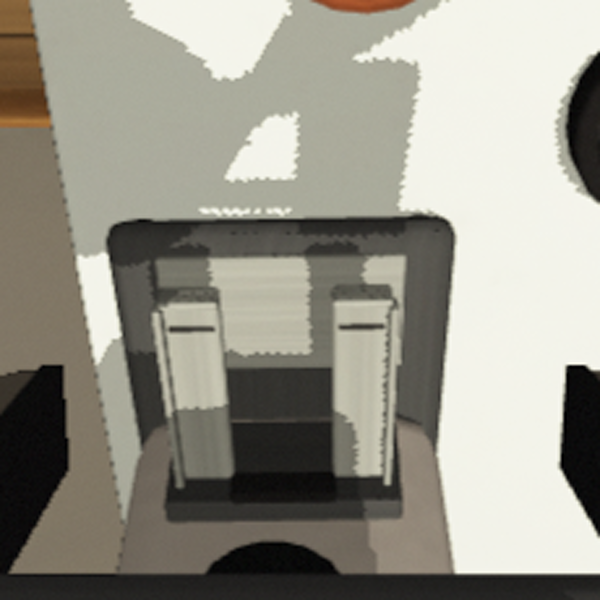

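Run:
```python
from h import *
s=dict(np.load('w14.npz')); k=230/600
c=lambda x,y:(160+x*k-.3,100+y*k-.3)
def a(x,y,z): return atz(s,c(x,y),z)
FL,FR=a(160,303,74),a(396,300,74)
LL,LR=a(168,328,70),a(384,325,70)
BL,BR=a(178,487,75),a(391,485,75)
for n,A,B in(('front',FL,FR),('line',LL,LR),('back',BL,BR)):
    d=A-B; print(n,A.round(1),B.round(1),((A+B)/2).round(1),'w',np.linalg.norm(d).round(1),'head',np.arctan2(-d[0],d[1]).round(3))
```

```text
front [654.6  34.7  74. ] [615.1 101.1  74. ] [634.8  67.9  74. ] w 77.3 head -2.605
line [666.1  42.4  70. ] [628.5 105.4  70. ] [647.3  73.9  70. ] w 73.3 head -2.604
back [731.1  77.5  75. ] [690.  147.3  75. ] [710.6 112.4  75. ] w 81.0 head -2.61
```

Run:
```python
from h import *
s=dict(np.load('w14.npz')); k=230/600
c=lambda x,y:(160+x*k-.3,100+y*k-.3)
def a(x,y,z): return atz(s,c(x,y),z)
print('cam',ray(s,(280,210))[0])
h=.532;u=np.array([np.cos(h),np.sin(h),0]);v=np.array([-u[1],u[0],0]);o=np.array([634.8,67.9,0])
for n,P in [('foot front',a(280,225,20)),('foot front0',a(280,218,20)),('foot L',a(112,240,20)),('foot R',a(452,240,20)),('chute rim',a(272,542,149)),('chL',a(205,575,149)),('chR',a(340,575,149)),('backend',a(285,487,70)),('line74',a(276,327,74))]:
    print(n,P.round(1),'along',((P-o)@u).round(1),'lat',((P-o)@v).round(1))
```

```text
cam [460.37959337 -21.0682657  327.46824569]
foot front [639.9  70.1  20. ] along 5.5 lat -0.7
foot front0 [637.1  68.6  20. ] along 2.4 lat -0.6
foot L [677.4  18.2  20. ] along 11.5 lat -64.5
foot R [613.3 130.   20. ] along 13.0 lat 64.4
chute rim [659.4  81.6 149. ] along 28.2 lat -0.7
chL [682.2  71.7 149. ] along 42.8 lat -20.8
chR [662.7 106.  149. ] along 43.4 lat 18.7
backend [715.9 115.5  70. ] along 94.1 lat -0.1
line74 [644.6  72.5  74. ] along 10.8 lat -1.0
```

View pics/w14.png

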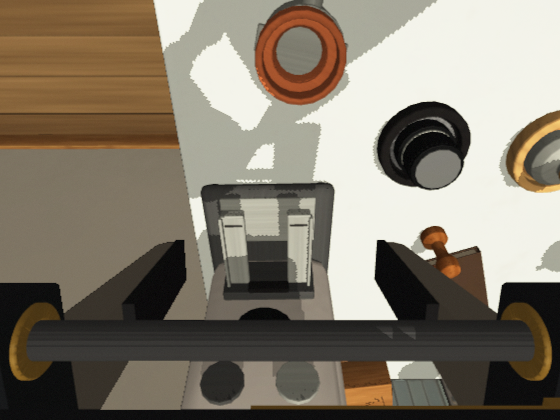

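```bash
cat >> h.py <<'E'
def Mt(h,t=0.3):
    return Rt(h+np.pi/2,t,[np.sin(h),-np.cos(h),0])
E
python3 - <<'E'
from h import *
plan([((449.9,8.2,140),Mt(.316))],0)
E
```

```text
n 4 psi 2.094
[[0.73,-3.37,0.6,0.025,-0.019,0.048,0],[0.58,-3.39,0.67,0.025,-0.019,0.048,0],[0.44,-3.39,0.75,0.024,-0.019,0.048,0],[0.29,-3.39,0.82,0.025,-0.019,0.049,0]]
```

>>> apply_moves --pt "0.73 -3.37 0.6 0.025 -0.019 0.048 0" --pt "0.58 -3.39 0.67 0.025 -0.019 0.048 0" --pt "0.44 -3.39 0.75 0.025 -0.019 0.048 0" --pt "0.29 -3.39 0.82 0.025 -0.019 0.048 0" --pt "0 0 0 0 0 0 0" --pt "0 0 0 0 0 0 0" --pt "0 0 0 0 0 0 0"

```text
time: 23.17
tcp_pos: [451.7, 7.8, 141.6]
ee_rot: [0.58, 0.801, 0.121, 0.089]
contact_force: [-0.5, -0.9, 0.3]
opening: 91.8
```

Run:
```python
from h import *
s=ctrl.snapshot('wrist'); save(s,'w15');st=ctrl.sense();print(st['tcp_pos'],st['qpos'].round(2))
for r in ctrl.trace(s,'ring_mid')[:1]:
    m=np.ascontiguousarray(r['region'].astype(np.uint8)); c=max(cv2.findContours(m,0,1)[0],key=cv2.contourArea); m2=cv2.drawContours(m.copy(),[c],-1,1,-1)
    print(fit(s,m2>0,[(32.5,7,26)],516,30,29))
print(proj(s,[[449.9,8.2,24],[516,30,36],[400,-7.5,24]]).round())
plan([((449.9,8.2,26),Mt(.316))],0)
```

```text
[452.32937132   7.63785076 142.12627516] [-0.39 -0.32  2.26  0.23  0.98 -2.38]
(array([516.6,  29.8]), np.float64(0.951))
[[282. 162.]
 [282. 252.]
 [283.  85.]]
n 3 psi 1.888
[[0.05,-1.23,3.68,0.001,0.001,0.001,0],[0.05,-1.22,3.67,0.001,0.001,0,0],[0.05,-1.22,3.68,0.001,0,0.001,0]]
```

View pics/w15.png

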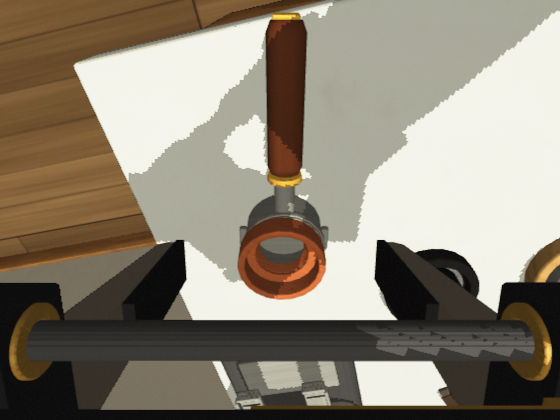

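>>> apply_moves --pt "0 -0.92 2.9 0 0 0 0" --pt "0 -0.92 2.9 0 0 0 0" --pt "0.1 -0.92 2.7 0 0 0 0" --pt "0.1 -0.92 2.4 0 0 0 0" --pt "0 0 0 0 0 0 0" --pt "0 0 0 0 0 0 0"

```text
time: 23.77
tcp_pos: [447.8, 9.2, 25.6]
ee_rot: [0.58, 0.801, 0.121, 0.087]
contact_force: [-0.3, 0.5, 1.1]
opening: 92.0
```

Run:
```python
from h import *
st=ctrl.sense();print(st['tcp_pos'],st['contact_force'])
plan([((449.9,8.2,26),Mt(.316))],0)
```

```text
[447.81225665   9.16023582  25.60397901] [-0.33751588  0.47454395  1.1186957 ]
n 1 psi 1.888
[[-0.16,0.17,0.01,-0.001,-0.001,0.001,0]]
```

>>> apply_moves --pt "-0.1 0.15 0 0 0 0 1" --pt "0 0 0 0 0 0 1" --pt "0 0 0 0 0 0 1" --pt "0 0 0 0 0 0 1" --pt "0 0 0 0 0 0 1" --pt "0 0 0 0 0 0 1" --pt "0 0 0 0 0 0 1" --pt "0 0 0 0 0 0 1" --pt "0 0 0 0 0 0 1" --pt "0 0 0 0 0 0 1" --pt "0 0 0 0 0 0 1" --pt "0 0 0 0 0 0 1" --squeeze 60

```text
time: 24.77
tcp_pos: [448.9, 8.8, 25.8]
ee_rot: [0.58, 0.801, 0.121, 0.088]
contact_force: [-0.6, 0.3, 0.4]
opening: 23.4
```

>>> apply_moves --pt "0 0 0 0 0 0 1" --pt "0 0 0 0 0 0 1" --pt "0 0 0 0 0 0 1"

```text
time: 25.02
tcp_pos: [448.9, 8.7, 25.8]
ee_rot: [0.58, 0.801, 0.121, 0.088]
contact_force: [-0.7, 1.1, 0.8]
opening: 23.4
```

Run:
```python
from h import *
st=ctrl.sense();p=st['tcp_pos'];print(p,st['contact_force'],st['ft_torque'],st['opening'])
M=R.from_quat(st['ee_rot']).as_matrix()
plan([(p+[0,0,20],M,5),(p+[0,0,90],M,15)],1)
```

```text
[448.92601242   8.73953986  25.83271296] [-0.74532135  1.13654916  0.82982754] [0.11077206 0.09111984 0.0542341 ] 23.3556003761602
n 9 psi 1.888
[[0,0.15,-0.48,0,0,0,1],[0,0.15,-0.48,0,0,0,1],[0,0.15,-0.48,0,0,0,1],[0,0.14,-0.47,0,0,0,1],[0,0.41,-1.34,0,0,0,1],[0,0.41,-1.34,0,0,0,1],[0,0.42,-1.34,0,0,0,1],[0,0.41,-1.33,0,0,0,1],[-0.01,0.42,-1.34,0,0,0,1]]
```

>>> apply_moves --pt "0 0.15 -0.48 0 0 0 1" --pt "0 0.15 -0.48 0 0 0 1" --pt "0 0.15 -0.48 0 0 0 1" --pt "0 0.15 -0.48 0 0 0 1" --pt "0 0.15 -0.48 0 0 0 1" --pt "0 0.15 -0.48 0 0 0 1" --pt "0 0 0 0 0 0 1"

```text
time: 25.6
tcp_pos: [450.0, 8.4, 57.5]
ee_rot: [0.58, 0.801, 0.121, 0.089]
contact_force: [1.0, -1.3, -3.2]
opening: 23.8
```

Run:
```python
from h import *
s=ctrl.snapshot('wrist'); save(s,'w16');st=ctrl.sense();print(st['tcp_pos'],st['qpos'].round(2),st['contact_force'])
s=ctrl.snapshot('scene'); save(s,'s16')
im=cv2.imread('pics/s16.png'); cv2.imwrite('pics/s16a.png',cv2.resize(im[110:260,230:430],(800,600),interpolation=cv2.INTER_CUBIC))
```

```text
[449.68638749   8.47313453  56.86546203] [-0.39 -0.15  2.32  0.28  0.76 -2.46] [ 0.25214812 -0.05828872 -3.50794595]
```

View pics/w16.png

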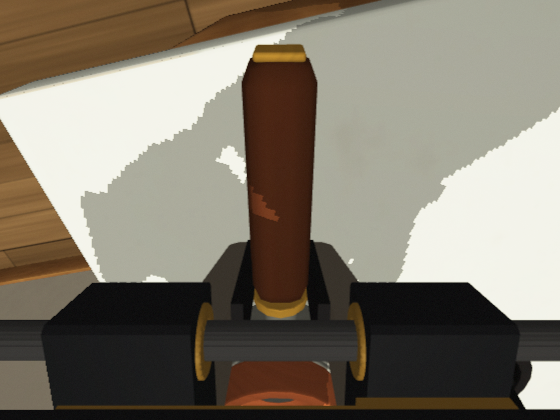

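View pics/s16a.png

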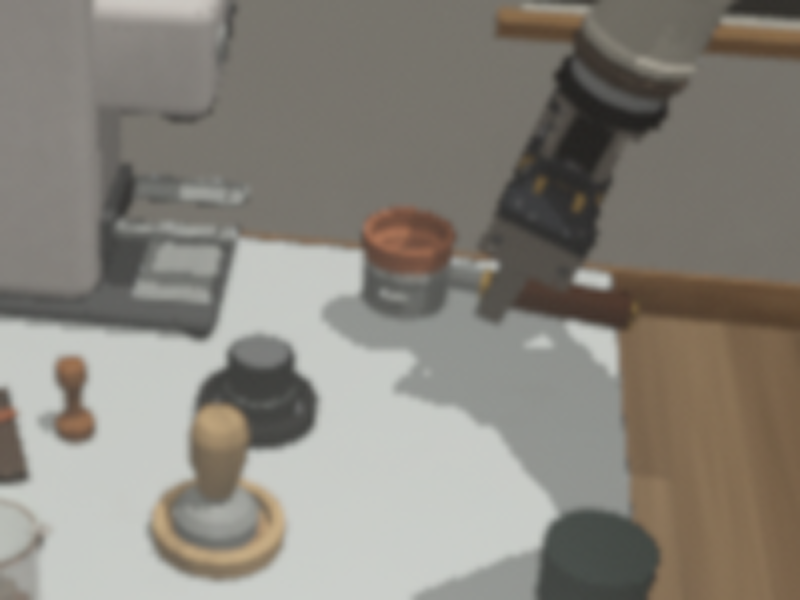

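Run:
```python
from h import *
s=ctrl.snapshot('scene'); st=ctrl.sense(); p=st['tcp_pos']; print(p)
h=.316;u=np.array([np.cos(h),np.sin(h),0])
# grip offset along handle: basket was ring (516.6,29.8) before
g=(np.array([516.4,30,0])-[448.9,8.7,0])@u; print('grip dist',g)
for dr in (0,.05,.1):
    for dz in (-1.8,):
        B=p+u*g*np.cos(dr)+[0,0,-6+dz-g*dr]; top=B+[0,0,37]; E=B-u*160+[0,0,6+160*dr]
        print(dr,proj(s,[top,E]).round(1).tolist())
```

```text
[449.01259103   8.74184015  56.03366222]
grip dist 70.77715037609939
0 [[331.8, 167.5], [387.7, 188.7]]
0.05 [[331.7, 168.6], [388.0, 187.3]]
0.1 [[331.7, 169.7], [388.4, 186.0]]
```

Run:
```python
from h import *
p=ctrl.sense()['tcp_pos']
plan([((p[0],p[1],85),Mt(.316),12),((516.5,-2.3,107),Mt(.532),12,)],1,wmax=.04)
```

```text
n 9 psi 1.888
[[0,0.29,-0.92,0,0,0,1],[0,0.28,-0.92,0,0,0.001,1],[0,0.29,-0.93,0,0,0,1],[-0.53,1.07,-0.05,0,0.011,-0.034,1],[-0.56,1.06,-0.06,0,0.011,-0.034,1],[-0.59,1.04,-0.06,0,0.011,-0.034,1],[-0.63,1.01,-0.07,0,0.01,-0.035,1],[-0.67,0.99,-0.08,0,0.011,-0.035,1],[-0.69,0.97,-0.08,0,0.01,-0.034,1]]
```

>>> apply_moves --pt "0 0.29 -0.92 0 0 0 1" --pt "0 0.29 -0.92 0 0 0 1" --pt "0 0.29 -0.92 0 0 0 1" --pt "-0.53 1.07 -0.06 0 0.011 -0.034 1" --pt "-0.56 1.06 -0.06 0 0.011 -0.034 1" --pt "-0.59 1.04 -0.06 0 0.011 -0.034 1" --pt "-0.63 1.01 -0.07 0 0.011 -0.034 1" --pt "-0.67 0.99 -0.08 0 0.011 -0.034 1" --pt "-0.69 0.97 -0.08 0 0.011 -0.034 1" --pt "0 0 0 0 0 0 1" --pt "0 0 0 0 0 0 1" --pt "0 0 0 0 0 0 1"

```text
time: 26.75
tcp_pos: [515.5, -1.8, 106.1]
ee_rot: [0.492, 0.858, 0.13, 0.072]
contact_force: [0.4, -0.5, -3.8]
opening: 23.3
```

Run:
```python
from h import *
s=ctrl.snapshot('scene'); save(s,'s17');st=ctrl.sense(); p=st['tcp_pos']; print(p,st['qpos'].round(2))
h=.532;u=np.array([np.cos(h),np.sin(h),0])
for dr in (0,.1):
    B=p+u*70.8+[0,0,-7.8-70.8*dr]; top=B+[0,0,37]; E=B-u*160+[0,0,6+160*dr]
    print(dr,proj(s,[top,E]).round(1).tolist())
C=np.array([671.7,89,70]); v=np.array([-u[1],u[0],0])
pts=[C-44*u+39*v,C-44*u-39*v,C-44*u+39*v+[0,0,5],C-44*u-39*v+[0,0,5],C]
print(proj(s,pts).round(1).tolist())
im=cv2.imread('pics/s17.png')[100:220,220:380]; im=cv2.resize(im,(800,600),interpolation=cv2.INTER_CUBIC)
for q in proj(s,pts): cv2.circle(im,tuple(int(a) for a in ((q-[220,100])*5+2)),3,(0,0,255),-1)
cv2.imwrite('pics/s17a.png',im)
t=ctrl.snapshot('top'); save(t,'t17')
im=cv2.imread('pics/t17.png')[120:270,310:450]; im=cv2.resize(im,(560,600),interpolation=cv2.INTER_CUBIC)
for q in proj(t,pts): cv2.circle(im,tuple(int(a) for a in ((q-[310,120])*4+2)),3,(0,0,255),-1)
cv2.imwrite('pics/t17a.png',im)
plan([((610.7,53.1,107),Mt(.532),12)],1)
```

```text
[515.42950959  -1.73980479 106.12126699] [-0.38 -0.02  2.09  0.3   0.92 -2.65]
0 [[314.7, 145.4], [371.2, 160.0]]
0.1 [[314.5, 147.7], [371.6, 157.2]]
[[288.9, 170.3], [292.3, 157.1], [289.0, 168.8], [292.3, 155.6], [275.8, 162.3]]
n 10 psi 2.102
[[-0.01,1.05,0.32,0,0,0,1],[-0.01,1.05,0.32,0,0,0,1],[-0.01,1.05,0.32,0,0,0,1],[-0.01,1.05,0.31,0,0,0,1],[-0.01,1.05,0.32,0,0,0,1],[-0.01,1.05,0.31,0,-0.001,0,1],[-0.01,1.05,0.32,0,0,0,1],[-0.01,1.06,0.31,0,-0.001,-0.001,1],[-0.01,1.05,0.32,-0.001,0,0,1],[0,1.06,0.31,0,-0.001,-0.001,1]]
```

View pics/s17a.png

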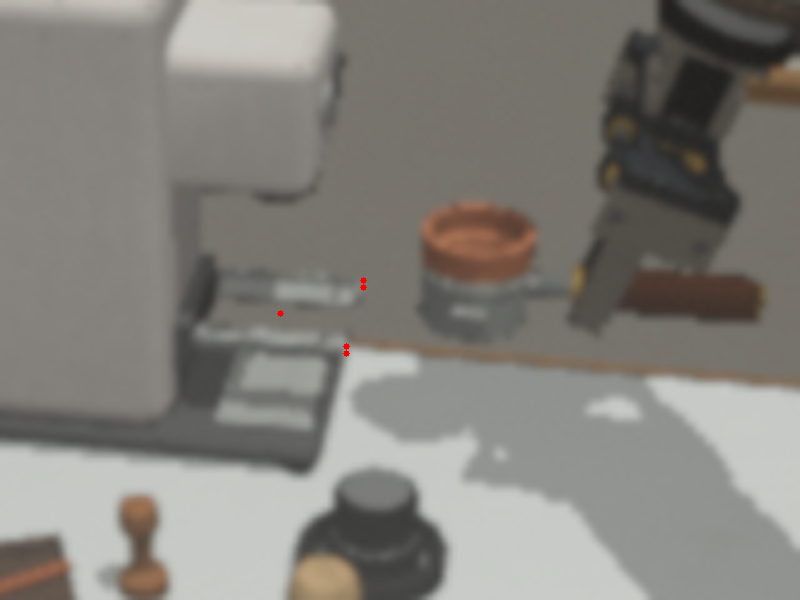

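View pics/t17a.png

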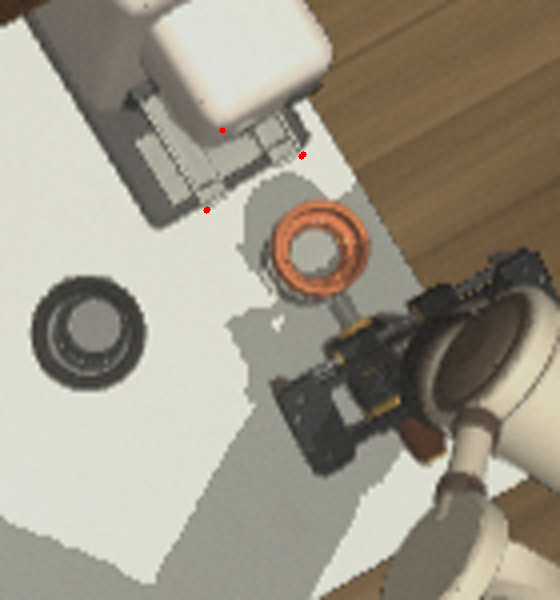

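Run:
```python
from h import *
t=ctrl.snapshot('top');x0,y0=340,135
im=cv2.cvtColor(t['pixels'],cv2.COLOR_RGB2BGR)[y0:y0+48,x0:x0+60]; im=cv2.resize(im,(720,576),interpolation=cv2.INTER_NEAREST)
h=.532;u=np.array([np.cos(h),np.sin(h),0]);C=np.array([671.7,89,70]); v=np.array([-u[1],u[0],0])
pts=[C-44*u+39*v+[0,0,4],C-44*u-39*v+[0,0,4],C-44*u+15*v+[0,0,4],C-44*u-15*v+[0,0,4],C]
# foot plate front corners z=20
pts+=[C-35*u+65*v+[0,0,-50],C-35*u-65*v+[0,0,-50]]
for q in proj(t,pts): print(q.round(1)); cv2.circle(im,tuple(int(a) for a in ((q-[x0,y0]+.5)*12)),3,(0,0,255),-1)
cv2.imwrite('pics/t17b.png',im)
```

```text
[361.4 171.8]
[385.2 158.2]
[368.8 167.6]
[377.9 162.4]
[365.1 152.1]
[349.6 177.4]
[388.  155.5]
```

View pics/t17b.png

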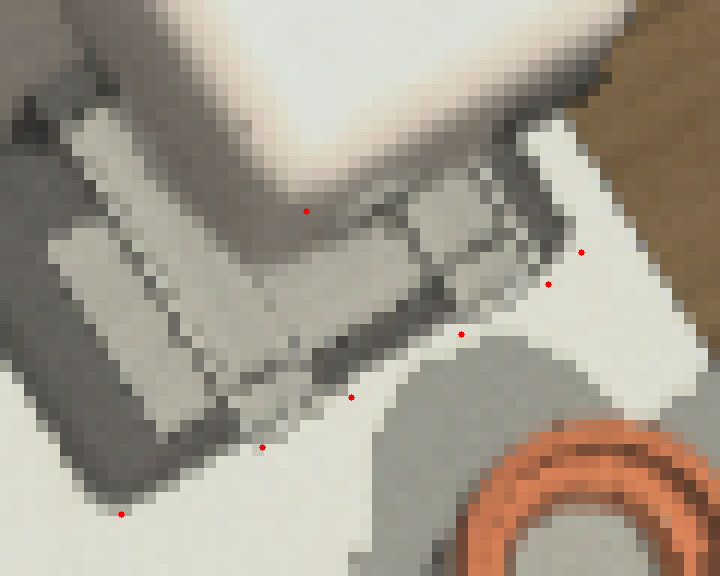

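Run:
```python
from h import *
st=ctrl.sense(); p=st['tcp_pos']; h=.532;u=np.array([np.cos(h),np.sin(h),0]);v=np.array([-u[1],u[0],0])
M=R.from_quat(st['ee_rot']).as_matrix(); print('tool x heading-pi/2',np.arctan2(M[1,0],M[0,0])-np.pi/2)
B=p+u*70.8+[0,0,-7.8]
for n in ('top','scene'):
    t=ctrl.snapshot(n)
    for r in ctrl.trace(t,'ring_mid')[:1]:
        m=np.ascontiguousarray(r['region'].astype(np.uint8)); c=max(cv2.findContours(m,0,1)[0],key=cv2.contourArea); m2=cv2.drawContours(m.copy(),[c],-1,1,-1)
        f=fit(t,m2>0,[(32.5,7,26)],B[0],B[1],B[2]+11); d=np.r_[f[0],0]-[B[0],B[1],0]
        print(n,r['conf'],f,'pred',B.round(1),'d u,v',(d@u).round(1),(d@v).round(1))
```

```text
tool x heading-pi/2 0.5313449176089602
top 0.76 (array([576.2,  32.1]), np.float64(0.935)) pred [576.7  34.1  98.6] d u,v -1.4 -1.4
scene 0.59 (array([576.5,  34. ]), np.float64(0.941)) pred [576.7  34.1  98.6] d u,v -0.2 0.0
```

Run:
```python
from h import *
plan([((612.4,55.2,107.5),Mt(.532),12)],1)
```

```text
n 10 psi 2.102
[[0.01,1.07,0.33,0,0,0,1],[0.01,1.07,0.32,0,0,0,1],[0.01,1.07,0.33,0,0,0,1],[0.01,1.07,0.32,0,0,0,1],[0.01,1.07,0.33,0,0,0,1],[0.01,1.07,0.32,0,0,0,1],[0,1.07,0.33,0,0,0,1],[0.01,1.07,0.32,0,-0.001,0,1],[0,1.07,0.33,0,0,-0.001,1],[0.01,1.07,0.32,0,-0.001,0,1]]
```

>>> apply_moves --pt "0 1.07 0.32 0 0 0 1" --pt "0 1.07 0.32 0 0 0 1" --pt "0 1.07 0.32 0 0 0 1" --pt "0 1.07 0.32 0 0 0 1" --pt "0 1.07 0.32 0 0 0 1" --pt "0 1.07 0.32 0 0 0 1" --pt "0 1.07 0.32 0 0 0 1" --pt "0 1.07 0.32 0 0 0 1" --pt "0.1 1.07 0.32 0 0 0 1" --pt "0 1.07 0.32 0 0 0 1" --pt "0 0 0 0 0 0 1" --pt "0 0 0 0 0 0 1"

```text
time: 28.1
tcp_pos: [613.0, 56.0, 107.8]
ee_rot: [0.491, 0.859, 0.13, 0.073]
contact_force: [-0.8, 0.2, -2.9]
opening: 23.7
```

Run:
```python
from h import *
s=ctrl.snapshot('scene'); save(s,'s18');st=ctrl.sense(); p=st['tcp_pos']; print(p,st['qpos'].round(2),st['contact_force'])
im=cv2.imread('pics/s18.png')[100:220,220:380]; im=cv2.resize(im,(800,600),interpolation=cv2.INTER_CUBIC); cv2.imwrite('pics/s18a.png',im)
t=ctrl.snapshot('wrist'); save(t,'w18')
```

```text
[612.40766289  55.73332145 107.67659052] [-0.21  0.21  1.83  0.26  0.89 -2.45] [-0.95260697  0.41838442 -3.66186159]
```

View pics/s18a.png

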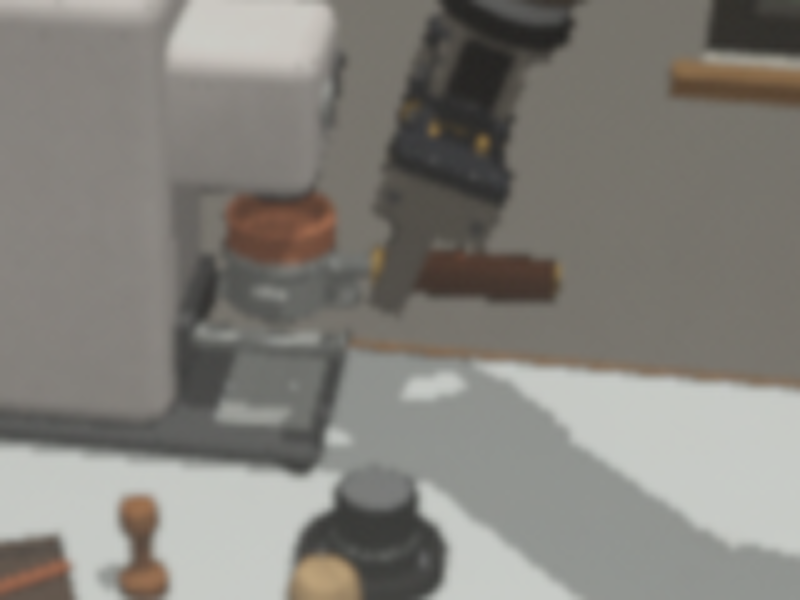

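View pics/w18.png

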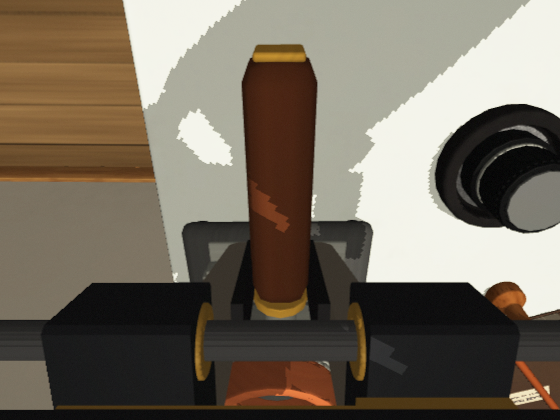

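>>> apply_moves --pt "0 -0.09 0.29 0 0 0 1" --pt "0 -0.09 0.29 0 0 0 1" --pt "0 -0.09 0.29 0 0 0 1" --pt "0 0 0 0 0 0 1" --pt "0 0 0 0 0 0 1"

```text
time: 28.62
tcp_pos: [612.0, 55.1, 98.5]
ee_rot: [0.491, 0.858, 0.13, 0.073]
contact_force: [0.0, 0.6, -2.7]
opening: 23.8
```

>>> apply_moves --pt "0 -0.04 0.13 0 0 0 1" --pt "0 -0.03 0.1 0 0 0 1" --pt "0 0 0 0 0 0 1"

```text
time: 28.87
tcp_pos: [612.3, 55.3, 96.4]
ee_rot: [0.491, 0.858, 0.13, 0.073]
contact_force: [0.3, 1.1, -3.0]
opening: 23.9
```

>>> apply_moves --pt "0 -0.02 0.06 0 0 0 1" --pt "0 0 0 0 0 0 1"

```text
time: 29.03
tcp_pos: [612.5, 55.2, 96.0]
ee_rot: [0.491, 0.858, 0.13, 0.073]
contact_force: [-0.5, -0.4, -3.4]
opening: 23.4
```

>>> apply_moves --pt "0 -0.03 0.1 0 0 0 1" --pt "0 0 0 0 0 0 1" --pt "0 0 0 0 0 0 1"

```text
time: 29.28
tcp_pos: [613.0, 55.2, 95.7]
ee_rot: [0.491, 0.858, 0.13, 0.074]
contact_force: [-1.9, -0.5, 2.9]
opening: 23.6
```

>>> apply_moves --pt "0 0 0 0 0 0 0.7" --pt "0 0 0 0 0 0 0.4" --pt "0 0 0 0 0 0 0" --pt "0 0 0 0 0 0 0" --pt "0 0 0 0 0 0 0" --pt "0 0 -1 0 0 0 0" --pt "0 0 -2 0 0 0 0" --pt "0 0 -3 0 0 0 0" --pt "0 0 -3 0 0 0 0" --pt "0 -2 -3 0 0 0 0" --pt "0 -2 -2 0 0 0 0" --pt "0 0 0 0 0 0 0"

```text
time: 30.28
tcp_pos: [543.8, 12.8, 221.4]
ee_rot: [0.491, 0.858, 0.13, 0.077]
contact_force: [-0.6, -0.1, -0.7]
opening: 91.6
```

Run:
```python
from h import *
t=ctrl.snapshot('wrist'); save(t,'w19')
s=ctrl.snapshot('scene'); save(s,'s19');st=ctrl.sense(); p=st['tcp_pos']; print(p,st['time'],st['contact_force'],st['opening'])
im=cv2.imread('pics/s19.png')[100:220,220:380]; im=cv2.resize(im,(800,600),interpolation=cv2.INTER_CUBIC); cv2.imwrite('pics/s19a.png',im)
for n,S in (('wrist',t),('scene',s)):
    for r in ctrl.trace(S,'ring_mid')[:1]:
        m=np.ascontiguousarray(r['region'].astype(np.uint8)); c=max(cv2.findContours(m,0,1)[0],key=cv2.contourArea); m2=cv2.drawContours(m.copy(),[c],-1,1,-1)
        print(n,r['conf'],fit(S,m2>0,[(32.5,7,26)],673,91,99))
```

```text
[544.18185165  14.16439109 218.18764155] 30.3833 [-0.32033537  0.12275082 -1.02460236] 91.74770156858854
wrist 0.61 (array([673.5,  88.5]), np.float64(0.325))
scene 0.72 (array([674.3,  87.9]), np.float64(0.873))
```

View pics/s19a.png

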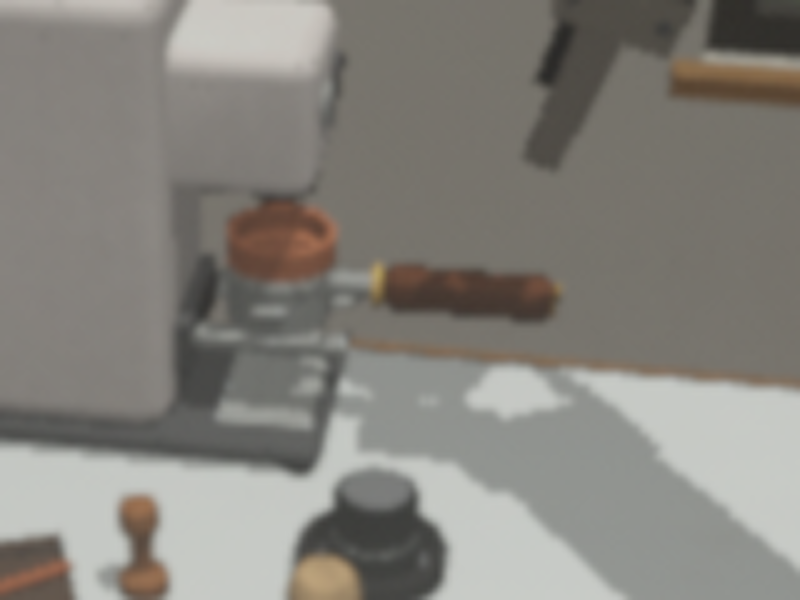

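View pics/w19.png

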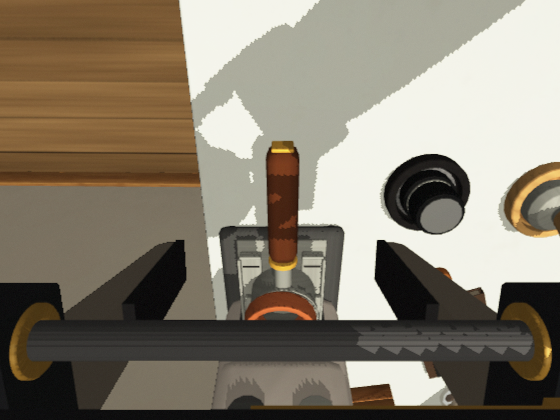

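Run:
```python
from h import *
s=ctrl.snapshot('scene');t=ctrl.snapshot('wrist')
h=.532;u=np.array([np.cos(h),np.sin(h),0])
for dz in (0,4):
  for dr in (0,.06):
    B=np.array([673.4,91.1,88+dz]);top=B+[0,0,37-0]; E=B-u*160+[0,0,6+160*dr]
    print(dz,dr,proj(s,[top,E]).round(1).tolist(),proj(t,[E]).round(1))
print(proj(t,[B-u*32+[0,0,-18-dz],B-u*44+[0,0,-14-dz],B-u*32.5+[0,0,37-dz]]).round(1))
im=cv2.cvtColor(t['pixels'],cv2.COLOR_RGB2BGR)[220:325,215:355]; cv2.imwrite('pics/w19a.png',cv2.resize(im,(800,600),interpolation=cv2.INTER_CUBIC))
im=cv2.cvtColor(s['pixels'],cv2.COLOR_RGB2BGR)[135:180,250:340]; cv2.imwrite('pics/s19b.png',cv2.resize(im,(800,400),interpolation=cv2.INTER_CUBIC))
```

```text
0 0 [[275.1, 145.5], [330.4, 159.8]] [[279.3 149.1]]
0 0.06 [[275.1, 145.5], [330.7, 156.8]] [[279.3 154.4]]
4 0 [[275.1, 144.3], [330.5, 158.6]] [[279.3 151.3]]
4 0.06 [[275.1, 144.3], [330.9, 155.6]] [[279.3 156.8]]
[[279.3 268.7]
 [279.3 261.3]
 [279.4 312.7]]
```

View pics/w19a.png

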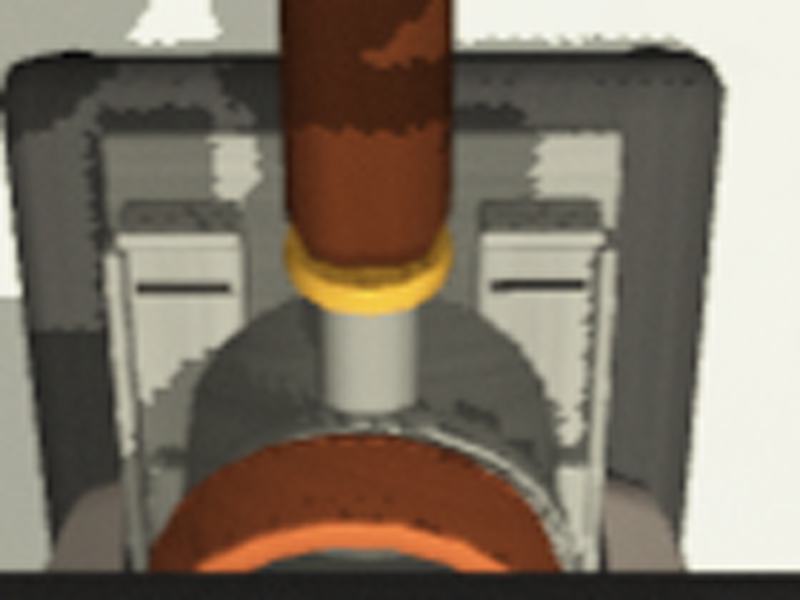

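View pics/s19b.png

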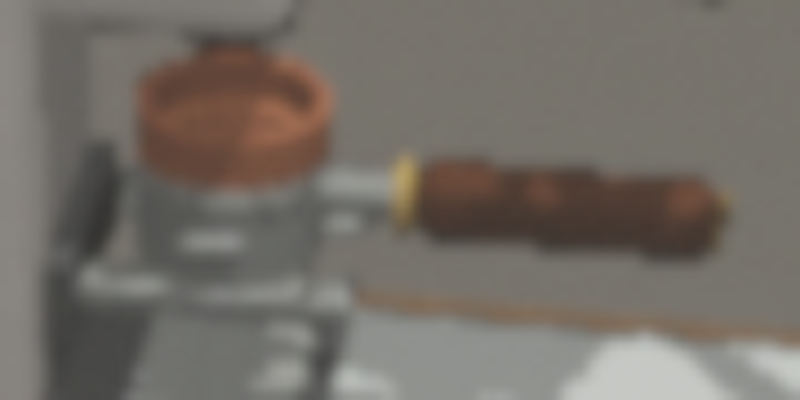

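Run:
```python
from h import *
t=ctrl.snapshot('top');s=ctrl.snapshot('scene');save(t,'t20')
for n,S in(('top',t),('scene',s)):
  for q,x,y,dz in [('leveller_mid',534,177,8),('tamper_mid',478,293,8),('black_dock',534,178,0),('beech_dock',476.5,293,0),('stamp',607,275,0)]:
    for r in ctrl.trace(S,q)[:2]: print(n,q,round(r['conf'],2),fit(S,r['region'],SH[q],x,y,dz))
  for r in ctrl.recognise(S,'small_jar'): print(n,'jar',r['pixel'])
im=cv2.imread('pics/t20.png')[120:300,220:430]; cv2.imwrite('pics/t20a.png',cv2.resize(im,(700,600),interpolation=cv2.INTER_CUBIC))
```

```text
top leveller_mid 0.52 (array([531.7, 178.9]), np.float64(0.76))
top tamper_mid 0.68 (array([478., 293.]), np.float64(0.0))
top tamper_mid 0.57 (array([478.4, 293.2]), np.float64(0.851))
top beech_dock 0.86 (array([476. , 294.1]), np.float64(0.568))
top stamp 0.34 (array([607., 275.]), np.float64(0.0))
top jar [241.9, 201.3]
top jar [339.1, 210.6]
scene leveller_mid 0.57 (array([535.1, 175.4]), np.float64(0.879))
scene tamper_mid 0.84 (array([478.1, 294.6]), np.float64(0.886))
scene tamper_mid 0.68 (array([478., 293.]), np.float64(0.0))
scene black_dock 0.51 (array([534.6, 175.8]), np.float64(0.289))
scene beech_dock 0.73 (array([478.1, 293.4]), np.float64(0.461))
scene stamp 0.67 (array([612.5, 277.2]), np.float64(0.627))
scene jar [227.5, 253.3]
```

View pics/t20a.png

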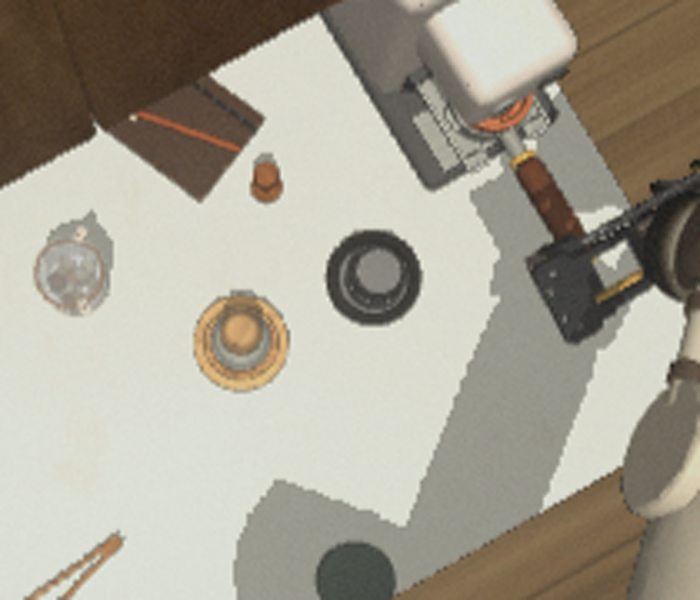

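```bash
python3 -c "
from cell import ctrl
print(ctrl.hand_in()); print(ctrl.sense()['time'])"
```

```text
the job is handed in; nothing more can be done
None
the job is handed in; nothing more can be done
```

The espresso corner is set up and the job is handed in, at about 31 s of the 93 s allowed. No verdict was reported.

- **Leveller:** it stands in the black dock, within about 1 mm of centre in the wrist picture. It was upright on the recess floor, and the height fit assumed a seated tool.
- **Tamper:** the beech-handled one stands in the beech dock, about 2 mm off centre. The blue look-alike was not touched.
- **Ring:** it was seated on the basket before the portafilter was lifted, within about 1 mm of the basket's axis. In the last scene picture it still looked level.
- **Portafilter:** it rests between the cradle's rails and behind the front lip, handle straight out. The basket met the floor at the expected height. Fits of its position from the last pictures were within about 3 mm of the target.
- **Bystanders:** the jar's pixels matched the start. The stamp looked unmoved, though its last fit was weak and about 6 mm from my first rough estimate.

Two checks were not clean:

- **Cradle position:** the top picture put the cradle roughly 4 mm further in than the wrist picture did. I aimed between the two, inside the 6 mm of play.
- **Ring fit under the chute:** the last wrist-camera fit of the ring was poor because the gripper's cross-bar hides part of it. The scene camera's fit was better.

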